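Clamp the hinge block and hold its pin through both knuckles

TASK

The garage door's hinge block stands loose in the small vise: turn the vise's crank over the top until the jaw is tight on the block, and leave it tight. Then take the hinge pin out of its wooden stand and thread it from above through the upper knuckle and on through the lower one, so that its end sticks out clearly (about a finger's width) below the lower knuckle without touching the worktop. Finish still gripping the pin there, upright and at rest, because nothing else holds it up until a clip is fitted; leave the mug, tumbler, snack cup and acrylic box where they stand.

Things in the scene. Friction and masses are not known exactly. Their poses are not given: they have to be found in the camera images.
- vise: Dark steel quick-action vise, fixed to the worktop, about 135 mm long without its crank, 70 mm wide (foot lugs 110 mm), 62 mm high. Origin on the worktop under it; its x axis runs along the screw from the crank (at -x, roughly towards the robot) to the fixed jaw (face at x = +20 mm), z up. Bed top 18 mm above the worktop. The screw axis is at y = 0, 45 mm above the worktop.
- jaw: Moving jaw of the vise, 60 mm wide, its top 62 mm above the worktop. Origin on the worktop, below the middle of its clamping face, at x = -16 mm in the vise's frame when the crank reads 0; it slides along the vise's +x, 5 mm per radian of crank, towards the hinge block and then pushes it against the fixed jaw. Jaw opening with the crank at 0 is 36 mm, the block is 28 mm thick.
- crank (a joint): Crank angle in rad, starts between 0 and 0.4, stop at 2.5, grows as it closes the jaw: clockwise as seen from the robot's side (from the vise's -x end), from the vise's +y side over the top to its -y side. The jaw bears on the block on both sides from about 1.6; tight is about 1.75 to 2.1 (it stiffens as it bites). Turning it takes 3 to 4 N at the handle before that; it stays where it is left (friction, like a screw).
- crank_grip (a point): Half-way along the crank's handle: a black round horizontal sleeve that spins freely on its pin, 14 mm in diameter, 44 mm long, parallel to the vise's x axis, its end free at -x; the crank arm (8 mm thick) is 23 mm from this point at +x. It lies at x = -117 mm in the vise's frame and goes round the screw axis at a radius of 45 mm: in the vise's frame y = 45 mm * cos(0.44 + crank), z = 45 mm + 45 mm * sin(0.44 + crank). Best taken from above.
- hinge: Hinge block, aluminium, loose (about 0.45 kg), standing on the vise's bed between the jaws with some play. Foot 28 mm (x) by 56 mm (y) by 46 mm high, above it a 14 mm thick web, 114 mm high in all (top 132 mm above the worktop). Origin at the centre of its underside; axes as the vise's to within 0.04 rad, so its two knuckles overhang the vise on the vise's +y side.
- upper_mouth (a point): Centre of the bore's upper mouth, in the top face of the upper knuckle, 132 mm above the worktop (55 mm to +y of the hinge block's origin). The knuckles are steel blocks 28 by 28 by 26 mm; the upright bore through both is 15 mm in diameter with a 3 mm chamfer at each knuckle's top.
- upper_under (a point): Centre of the bore in the underside of the upper knuckle, 106 mm above the worktop; below it is a 30 mm gap down to the top of the lower knuckle (76 mm above the worktop).
- lower_under (a point): Centre of the bore in the underside of the lower knuckle, 50 mm above the worktop; below it is free space down to the worktop.
- pin_center (a point): Middle of the hinge pin: plain steel rod 12 mm in diameter, 150 mm long, no head, about 0.12 kg, its z axis along the rod and up; at the start it stands upright in the stand, this point 85 mm and its top 160 mm above the worktop.
- pin_tip (a point): Centre of the pin's lower end (slightly chamfered), 75 mm below its middle; at the start 10 mm above the worktop, 35 mm deep in the stand's hole.
- stand: Wooden pin stand, 60 by 60 by 45 mm high, fixed; origin at the centre of its underside, upright hole of 14 mm in its middle holding the pin. It is either on the left or the right of the vise, the tumbler on the other side.
- tumbler: Short stainless tumbler, 72 mm across, 85 mm high, origin at the centre of its underside. Leave alone.
- mug: White ceramic mug, 82 mm across, 95 mm high, origin at the centre of its underside. Leave alone.
- snack_cup: Closed purple snack cup, 86 mm across, 79 mm high, origin at the centre of its underside. Leave alone.
- acrylic_box: Lidded clear acrylic box, 134 by 104 mm, 88 mm high, origin at the centre of its underside. Leave alone.
Things that resemble listed ones, but are neither listed nor needed, are in the scene too. What is meant by the vise is not pink, turquoise or yellow, and is the smaller of those in its own colour.

How it is judged:
By the outcome, as a careful person would: the job done as asked, in the order asked, and still so for the second after the job is handed in, while the arm keeps its last pose, push and grip.
It also fails if it takes over 61 s, if anything falls off the work surface, if the arm or the gripper's body presses on something with over 40 N, if the wrist force passes 120 N, or if a joint passes its speed limit or range.

ROBOT

A 6-joint arm with a two-finger parallel gripper is mounted at the origin on the work surface. World frame = base frame: x ahead of the robot, y to its left, z up, the work surface at z = 0. Lengths are in mm, angles in rad, forces in N, time in s.
With the tool pointing down it reaches from about 250 to 725 mm from the base axis. Payload 4 kg.
Tool frame: the origin (TCP) lies on the centre line of the jaws, within the pads' length; the fingertips stand 8 mm ahead of it and the grasp point (between the pads) lies 11 mm behind it; x points along the fingers, z is the direction in which the jaws open and shut, and the axes are right-handed (so a half turn about x gives the same grasp; the last joint's range is limited). The gripper opens to 85 mm and grips with 20 to 120 N. Pads are 22 mm wide; open, the fingers measure 114 mm over their backs; the gripper's body (76 mm by 85 mm) begins 54 mm behind the grasp point. The pads swing forward as they close: fully open they stand 13 mm farther back than shut.
Start: joints at [-1.305, 0.241, 0.005, 1.335, 0, 1.571], TCP at [131.339, -482.441, 201.606] pointing down, gripper open.
Joint ranges: [-2.72, 2.72], [-1.05, 1.87], [-1.09, 1.28], [-1.99, 2.15], [-1.42, 1.44], [-3.14, 3.14]. Speed limits (rad/s): [2.79, 2.79, 3.14, 3.14, 3.14, 3.14].

INTERFACE

Orientations are given as a rotation vector (axis times angle).
In Python, from workcell import read_state, viewer, env gives the robot as it stands.
- The arm moves only by the shell command python3 -m pendant 'ROWS'. ROWS is JSON, a list of rows, each an object of numbers: "gripper": the finger opening in mm, from 0 to 85.4; "dx", "dy", "dz": the shift along the world's x, y, z in mm; "wx", "wy", "wz": the turn, a rotation vector about the world's x, y, z in rad. In form: [{"gripper": .., "dx": .., "dy": .., "dz": .., "wx": .., "wy": .., "wz": ..}, ...]. A call has 1 to 10 rows; each row is the pose to reach, as a shift and turn from the pose commanded when the call began; what a row does not reach only later rows make up. A row lasts 1/8 s, in which the tool goes at most 62.5 mm and 10.7 degrees, less where a joint would pass 70% of its speed; a pose out of reach is approached as far as the arm can. A call with a gripper value outside its range is refused whole. The fingers move at their own pace and stop on an object; the grip force is fixed at half the most. Time passes only in rows, so rows that repeat a pose let the fingers close. It gives the time, the measured TCP pose, the force and the opening at its end, in the units of the state.
- read_state(): the state, without advancing time (a new reading comes with each control period).
- viewer.camera(name): name is "scene" or "top" or "wrist"; returns (picture, depth): 384x512x3 uint8, red, green, blue; 384x512 float32, mm along the optical axis (not along the pixel's ray), 0 where there is no reading.
- viewer.calibration(name): a dict with "intrinsics" (3x3 intrinsics, pixels), "xyz" and "attitude" of the camera in the world. Camera axes: x right, y down, z forward; pixel columns grow to the right and rows downward; lengths in mm; the calibration is good to about 2 mm. The wrist camera is an equidistant fisheye: a pixel r from the principal point sees the ray r / f radians off the axis. A picture is of the moment at which its call begins: read the wrist's pose just before it. calibration takes no time and is no camera call; for the wrist camera it gives the pose at the moment of the call.
- env.sign_off(): hands the job in, once; it reports no verdict.
The state is a dict: "time": time; "joint_pos": joint angles; "qvel": joint speeds; "tau": joint torques, N m; "tcp_pos": TCP position; "orientation": TCP orientation; "force": force on the tool from outside, world axes, zero at the start; "moment": the same for the moment, N m; "gripper_width": finger opening in mm.
Only numpy, scipy, OpenCV 4.12 (cv2) and the standard library are available. Lean on these libraries where they do the work, as an engineer would, in place of code of your own. Each camera call takes 0.05 s, during which the arm holds its last target.

## Working session

There is one attempt and no reset: what is moved stays moved. The work goes in short steps, Python scripts to look and compute and a shell command to move; the robot and the scene stay as the last step left them, time stands still between calls to the robot, and variables do not carry over. Pictures are saved under pics/ and viewed, and the job is handed in when it is done.

```bash
ls; mkdir -p pics; cat > h.py <<'E'
import numpy as np, cv2
from scipy.spatial.transform import Rotation as R
from workcell import read_state, viewer, env
np.set_printoptions(precision=3,suppress=True)
def shot(n,f):
    p,d=viewer.camera(n); c=viewer.calibration(n)
    cv2.imwrite('pics/'+f+'.png',p[:,:,::-1]); np.savez('pics/'+f+'.npz',p=p,d=d,K=c['intrinsics'],xyz=c['xyz'],att=c['attitude'])
    return p,d,c
E
python3 - <<'E'
from h import *
print(read_state())
for n in('scene','top'):
    p,d,c=shot(n,n+'0'); print(n,c)
E
```

```text
pics
{'time': 0.0, 'joint_pos': array([-1.305,  0.241,  0.004,  1.335,  0.   ,  1.571]), 'qvel': array([-0.002,  0.001, -0.   ,  0.001,  0.002, -0.001]), 'tau': array([ -0.   , -37.232,  25.241,   0.017,   0.   ,   0.   ]), 'tcp_pos': array([ 131.155, -481.788,  200.715]), 'orientation': array([ 1.013,  1.325, -1.01 ]), 'force': array([ 0.663,  0.659, -0.229]), 'moment': array([ 0.023,  0.012, -0.02 ]), 'gripper_width': 85.64973310523831}
scene {'intrinsics': array([[480.124,   0.   , 255.266],
       [  0.   , 480.124, 192.897],
       [  0.   ,   0.   ,   1.   ]]), 'xyz': array([1141.767,  992.522, 1079.299]), 'attitude': array([-0.725, -2.565,  1.164])}
top {'intrinsics': array([[441.89 ,   0.   , 259.272],
       [  0.   , 441.89 , 190.321],
       [  0.   ,   0.   ,   1.   ]]), 'xyz': array([ 288.618,    8.846, 1558.204]), 'attitude': array([-2.092,  2.144, -0.162])}
```

View pics/scene0.png

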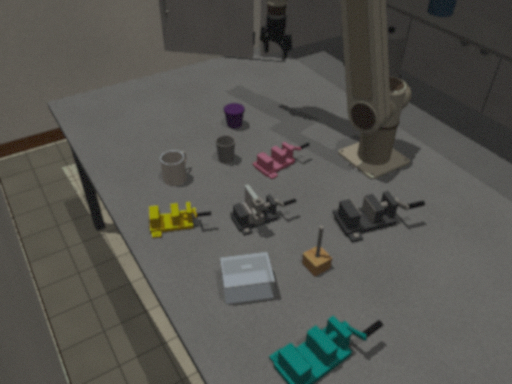

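View pics/top0.png

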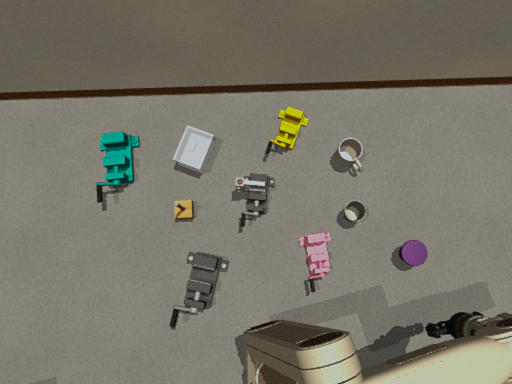

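Scene image: candidate vises in the top view are dark small with the hinge block (256,195), dark large (205,280), pink (317,255), turquoise (118,160) and yellow (290,128). By the description it's the small dark one at (256,195). The pin stand is at (184,210), the tumbler at (355,212). Next is a close crop to check this.

```bash
python3 - <<'E'
from h import *
a=np.load('pics/top0.npz');b=np.load('pics/scene0.npz')
A=cv2.resize(a['p'][160:240,160:290],None,fx=6,fy=6,interpolation=cv2.INTER_CUBIC)
B=cv2.resize(b['p'][175:285,220:345],None,fx=5,fy=5,interpolation=cv2.INTER_CUBIC)
cv2.imwrite('pics/ca.png',A[:,:,::-1]);cv2.imwrite('pics/cb.png',B[:,:,::-1])
E
```

```text
(no output)
```

View pics/ca.png

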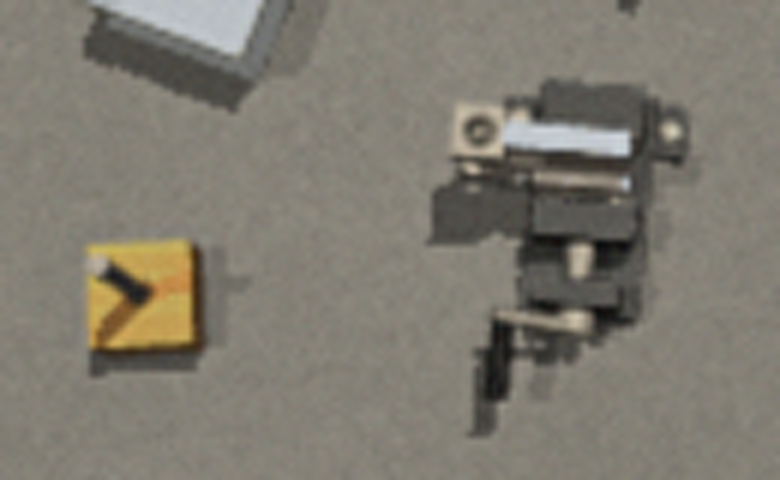

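View pics/cb.png

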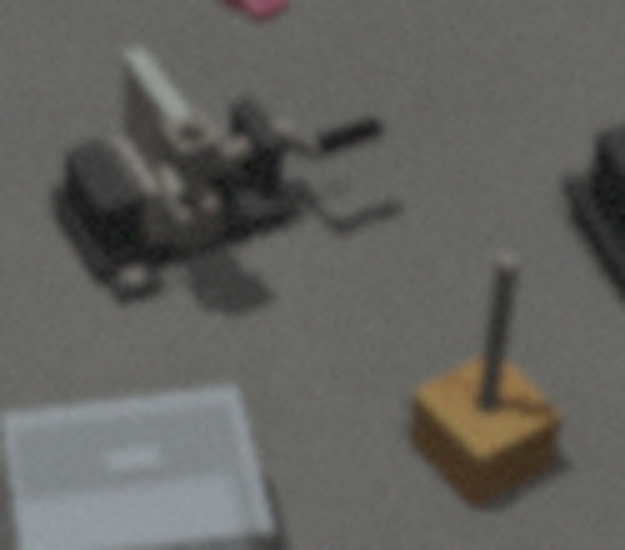

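```bash
cat >> h.py <<'E'
def atz(a,u,v,z):
    Rm=R.from_rotvec(a['att']).as_matrix(); K=a['K']
    r=Rm@np.array([(u-K[0,2])/K[0,0],(v-K[1,2])/K[1,1],1]); return a['xyz']+r*(z-a['xyz'][2])/r[2]
def proj(a,P):
    Rm=R.from_rotvec(a['att']).as_matrix(); c=Rm.T@(np.asarray(P,float)-a['xyz']); return (a['K']@c)[:2]/c[2]
E
python3 - <<'E'
from h import *
a=np.load('pics/top0.npz');b=np.load('pics/scene0.npz')
T=lambda n,u,v,z:print(n,'top',atz(a,160+u/6,160+v/6,z))
S=lambda n,u,v,z:print(n,'scene',atz(b,220+u/5,175+v/5,z))
T('mouth',481,131,132);S('mouth',190,135,132)
T('standtop',140,297,45);S('pinstandtop',490,407,45)
T('pintop',98,265,160);S('pintop',508,261,160)
T('sleeve',497,358,75);S('sleeve',350,134,75)
T('arm end',497,318,75)
T('hub',583,320,45)
T('plate L',505,130,132);T('plate R',630,137,132)
T('jawR',632,220,62);T('jawL',530,215,62)
# point cloud for crank sleeve
d=a['d'];
for v in range(210,228):print(v,[int(1558-x) for x in d[v,236:262]])
E
```

```text
mouth top [573.299 102.502 132.   ]
mouth scene [579.255 110.721 132.   ]
standtop top [498.299 306.995  45.   ]
pinstandtop scene [503.866 314.443  45.   ]
pintop top [500.227 307.064 160.   ]
pintop scene [503.005 311.79  160.   ]
sleeve top [454.343  99.16   75.   ]
sleeve scene [459.656 108.777  75.   ]
arm end top [476.98   98.802  75.   ]
hub top [478.366  51.172  45.   ]
plate L top [573.496  89.304 132.   ]
plate R top [567.7    20.806 132.   ]
jawR top [533.039  21.441  62.   ]
jawL top [537.491  79.74   62.   ]
210 [-24, -18, -12, -13, -14, -14, -11, -20, -19, -15, -19, -4, 6, 43, 52, 50, 44, 47, 45, 48, 51, 51, 52, 49, 53, 50]
211 [-23, -15, -16, -19, -11, -5, -14, 58, -13, -12, -10, -3, 0, 15, 21, 28, 32, 30, 39, 44, 38, 36, 40, 45, 51, 48]
212 [-19, -14, -14, -12, -19, -13, 60, 60, 62, 57, 51, 49, 52, 49, 47, -1, -2, 42, 43, 47, 34, 41, 40, 20, 19, 22]
213 [-17, -14, -17, -12, -13, -15, 57, 57, 56, 57, 56, 60, 50, 54, 50, 52, 43, 1558, 42, 51, 45, 45, 38, -11, -8, -2]
214 [-12, -12, -11, -12, -16, -16, 62, 65, 62, 60, -15, 49, 50, 48, 55, 45, 46, 39, 38, 48, 50, 44, 40, 
[... 814 characters left out ...]
8, -10, -7, -6, -9, -16, -6, -3, -13, -5]
222 [-1, -6, -9, -11, -7, 66, 66, 60, 69, -10, -12, -5, -9, -3, -6, -9, -10, -10, -5, -3, -6, -8, -9, -2, -3, -5]
223 [-8, -6, -3, -8, -9, 64, 65, 62, 63, -4, -17, -5, -5, -7, -13, -10, -11, -12, -9, -8, -6, -9, -7, -9, -10, -8]
224 [-8, -5, -8, -5, -4, 66, 60, 64, 66, -8, -7, -8, -7, 0, 0, -5, -2, -10, 0, -12, -7, -3, -10, -1, -2, -5]
225 [-3, -4, -3, -3, -6, 72, 69, 67, 63, -8, -7, -9, -11, -5, 0, -7, -7, -7, -7, 0, -8, -9, -5, -6, -5, -3]
226 [-3, -2, -6, -5, 0, 63, 66, 68, 61, -8, -4, -3, -2, -3, -2, -5, -4, -3, -4, -7, -5, -1, -4, 0, -3, -2]
227 [-1, 0, -4, -9, -6, 0, -4, -8, 0, -8, -3, -2, -6, -10, -5, -8, -1, -10, -6, -6, -3, 0, -2, -3, 0, -8]
```

```bash
python3 - <<'E'
from h import *
s=read_state(); print(R.from_rotvec(s['orientation']).as_matrix()); 
c=viewer.calibration('wrist');print(c, c['xyz']-s['tcp_pos'])
print(R.from_rotvec(c['attitude']).as_matrix())
E
```

```text
[[-0.     0.965  0.263]
 [ 0.002  0.263 -0.965]
 [-1.     0.    -0.002]]
{'intrinsics': array([[297.319,   0.   , 254.775],
       [  0.   , 297.319, 189.912],
       [  0.   ,   0.   ,   1.   ]]), 'xyz': array([ 203.233, -462.246,  371.942]), 'attitude': array([ 2.301, -1.756, -0.266])} [ 72.063  19.582 171.155]
[[ 0.264 -0.922 -0.283]
 [-0.965 -0.253 -0.075]
 [-0.002  0.293 -0.956]]
```

```bash
python3 -m pendant '[{"gripper":85,"dx":80,"dy":60,"dz":20,"wz":0.18},{"gripper":85,"dx":130,"dy":110,"dz":20,"wz":0.36},{"gripper":85,"dx":180,"dy":160,"dz":20,"wz":0.54},{"gripper":85,"dx":220,"dy":210,"dz":20,"wz":0.72},{"gripper":85,"dx":250,"dy":260,"dz":20,"wz":0.9},{"gripper":85,"dx":280,"dy":310,"dz":20,"wz":1.08},{"gripper":85,"dx":300,"dy":350,"dz":20,"wz":1.26},{"gripper":85,"dx":320,"dy":390,"dz":20,"wz":1.44},{"gripper":85,"dx":330,"dy":430,"dz":20,"wz":1.62},{"gripper":85,"dx":330,"dy":480,"dz":20,"wz":1.8}]'; python3 -m pendant '[{"wz":0.18},{"wz":0.36},{"wz":0.54},{"wz":0.72},{"wz":0.9},{"wz":0.99},{"wz":0.99}]'
python3 - <<'E'
from h import *
s=read_state();print(s); p,d,c=shot('wrist','w1'); print(c)
E
```

```text
{'time': 0.1, 'joint_pos': array([-1.305,  0.241,  0.004,  1.335,  0.   ,  1.571]), 'qvel': array([ 0.   , -0.   ,  0.002,  0.001,  0.   , -0.   ]), 'tau': array([  0.   , -37.314,  25.301,   0.011,  -0.   ,  -0.   ]), 'tcp_pos': array([ 131.171, -481.828,  200.787]), 'orientation': array([ 1.012,  1.325, -1.01 ]), 'force': array([-0.14 , -0.726,  0.88 ]), 'moment': array([-0.011, -0.002,  0.019]), 'gripper_width': 85.34555040602149}
{'intrinsics': array([[297.319,   0.   , 254.775],
       [  0.   , 297.319, 189.912],
       [  0.   ,   0.   ,   1.   ]]), 'xyz': array([ 203.246, -462.293,  372.055]), 'attitude': array([ 2.301, -1.756, -0.265])}invalid input at $[0]: expected keys gripper, dx, dy, dz, wx, wy, wz
invalid input at $[0]: expected keys gripper, dx, dy, dz, wx, wy, wz
```

View pics/w1.png

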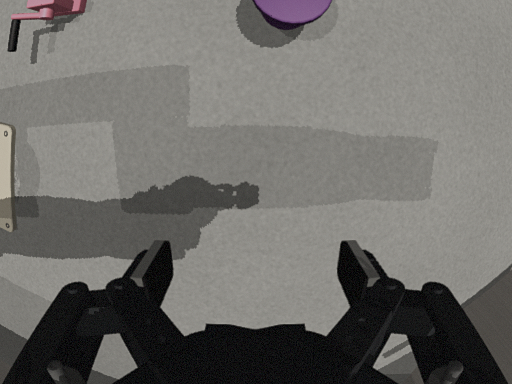

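```bash
python3 -m pendant '[{"gripper":85,"dx":50,"dy":30,"dz":20,"wx":0,"wy":0,"wz":0.18},{"gripper":85,"dx":100,"dy":60,"dz":20,"wx":0,"wy":0,"wz":0.36},{"gripper":85,"dx":150,"dy":90,"dz":20,"wx":0,"wy":0,"wz":0.54},{"gripper":85,"dx":200,"dy":130,"dz":20,"wx":0,"wy":0,"wz":0.72},{"gripper":85,"dx":240,"dy":170,"dz":20,"wx":0,"wy":0,"wz":0.9},{"gripper":85,"dx":280,"dy":210,"dz":20,"wx":0,"wy":0,"wz":1.08},{"gripper":85,"dx":310,"dy":260,"dz":20,"wx":0,"wy":0,"wz":1.26},{"gripper":85,"dx":340,"dy":310,"dz":20,"wx":0,"wy":0,"wz":1.44},{"gripper":85,"dx":370,"dy":360,"dz":20,"wx":0,"wy":0,"wz":1.62},{"gripper":85,"dx":390,"dy":410,"dz":20,"wx":0,"wy":0,"wz":1.8}]' && python3 -m pendant '[{"gripper":85,"dx":10,"dy":30,"dz":0,"wx":0,"wy":0,"wz":0.18},{"gripper":85,"dx":20,"dy":60,"dz":0,"wx":0,"wy":0,"wz":0.36},{"gripper":85,"dx":30,"dy":80,"dz":0,"wx":0,"wy":0,"wz":0.54},{"gripper":85,"dx":40,"dy":90,"dz":0,"wx":0,"wy":0,"wz":0.72},{"gripper":85,"dx":40,"dy":90,"dz":0,"wx":0,"wy":0,"wz":0.9},{"gripper":85,"dx":40,"dy":90,"dz":0,"wx":0,"wy":0,"wz":0.99},{"gripper":85,"dx":40,"dy":90,"dz":0,"wx":0,"wy":0,"wz":0.99},{"gripper":85,"dx":40,"dy":90,"dz":0,"wx":0,"wy":0,"wz":0.99}]'
python3 - <<'E'
from h import *
s=read_state();print(s); p,d,c=shot('wrist','w2'); print(c)
E
```

```text
time: 1.4
tcp_pos: [522.2, -70.6, 221.1]
orientation: [-0.393, 1.535, 0.393]
force: [0.9, -0.9, 0.4]
gripper_width: 84.8
time: 2.4
tcp_pos: [561.2, 17.5, 221.4]
orientation: [-1.145, 1.25, 1.145]
force: [0.0, 0.6, 0.0]
gripper_width: 85.2
{'time': 2.4, 'joint_pos': array([0.031, 0.358, 0.218, 1.431, 0.   , 0.118]), 'qvel': array([ 0.   , -0.002,  0.002, -0.002, -0.   , -0.006]), 'tau': array([  0.042, -43.209,  25.662,   0.004,   0.002,   0.003]), 'tcp_pos': array([561.215,  17.486, 221.366]), 'orientation': array([-1.145,  1.25 ,  1.145]), 'force': array([0.023, 0.561, 0.039]), 'moment': array([-0.018,  0.032,  0.004]), 'gripper_width': 85.18808967985817}
{'intrinsics': array([[297.319,   0.   , 254.775],
       [  0.   , 297.319, 189.912],
       [  0.   ,   0.   ,   1.   ]]), 'xyz': array([485.544,  24.155, 392.625]), 'attitude': array([2.141, 1.965, 0.299])}
```

View pics/w2.png

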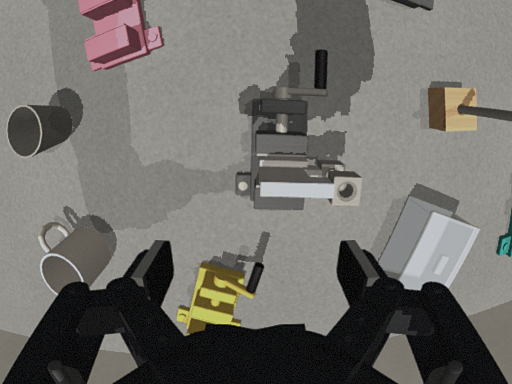

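The wrist view shows the vise in the centre, the bore mouth at about (346,189), the crank sleeve at about (321,69), and the pin base in the stand at about (462,109).

```bash
python3 - <<'E'
from h import *
a=np.load('pics/w2.npz')
A=cv2.resize(a['p'][40:220,230:370],None,fx=4.0,fy=4.0,interpolation=cv2.INTER_CUBIC)[:, :]
A=cv2.resize(a['p'][45:212,230:370],None,fx=3.5,fy=3.5,interpolation=cv2.INTER_CUBIC)
B=cv2.resize(a['p'][80:140,425:512],None,fx=3.5,fy=3.5,interpolation=cv2.INTER_CUBIC)
C=np.zeros((585,800,3),np.uint8);C[:A.shape[0],:A.shape[1]]=A;C[:B.shape[0],490:490+B.shape[1]]=B
cv2.imwrite('pics/w2c.png',C[:,:,::-1])
E
```

```text
(no output)
```

View pics/w2c.png

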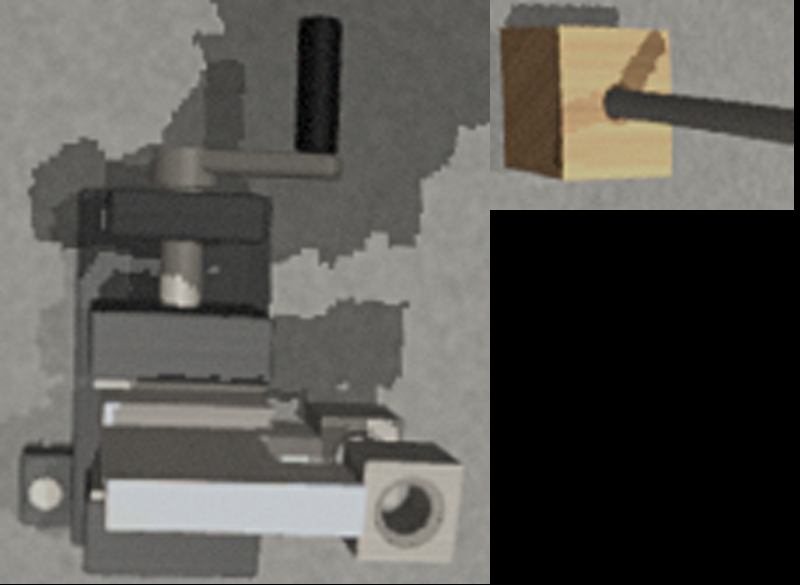

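```bash
cat >> h.py <<'E'
def watz(a,u,v,z):
    K=a['K'];x,y=u-K[0,2],v-K[1,2];r=np.hypot(x,y);t=r/K[0,0]
    ray=np.array([np.sin(t)*x/r,np.sin(t)*y/r,np.cos(t)]); ray=R.from_rotvec(a['att']).as_matrix()@ray
    return a['xyz']+ray*(z-a['xyz'][2])/ray[2]
E
python3 - <<'E'
from h import *
a=np.load('pics/w2.npz')
f=lambda x,y,z:watz(a,229.6+x/3.5,44.6+y/3.5,z)
print('mouth',f(409,511,132)); print('knuckle corners',[f(*q,132)[:2] for q in((366,460),(463,462),(456,562),(360,556))])
print('plate',[f(*q,132)[:2] for q in((108,505),(360,510))])
for z in(66,70,74):print('sleeve',z,f(319,18,z)[:2],f(317,152,z)[:2],f(319,85,z)[:2])
print('jaw',[f(*q,62)[:2] for q in((92,312),(270,318),(270,380),(92,382))])
print('lug',f(45,492,10))
print('bed edges',[f(*q,62)[:2] for q in((84,575),(258,576))])
g=lambda x,y,z:watz(a,424.6+(x-490)/3.5,79.6+y/3.5,z)
print('pin base',g(617,103,45),'stand',np.mean([g(*q,45) for q in((560,29),(672,31),(672,178),(563,180))],0),[g(*q,45)[:2] for q in((560,29),(672,31),(672,178),(563,180))])
# depth check
for (u,v) in((462,115),(300,187),(255,180),(275,140)):
  pass
d=a['d'];print(d[184:192,300:305],d[139:143,262:266],d[110:114,444:447],d[60:72,318:324])
E
```

```text
mouth [574.286 104.068 132.   ]
knuckle corners [array([559.026,  91.955]), array([561.692, 119.619]), array([590.466, 118.263]), array([585.978,  90.116])]
plate [array([565.605,  22.715]), array([572.799,  90.15 ])]
sleeve 66 [433.14  101.173] [476.292  97.092] [454.873  99.341]
sleeve 70 [433.782 100.23 ] [476.406  96.199] [455.249  98.42 ]
sleeve 74 [434.424  99.287] [476.519  95.306] [455.625  97.499]
jaw [array([522.712,  22.464]), array([528.91 ,  79.355]), array([549.234,  78.318]), array([545.358,  20.536])]
lug [595.815  -1.6    10.   ]
bed edges [array([611.212,  12.222]), array([616.919,  71.645])]
pin base [501.488 307.043  45.   ] stand [502.039 308.819  45.   ] [array([473.657, 277.77 ]), array([470.919, 338.913]), array([531.429, 339.577]), array([532.151, 279.017])]
[[271.964 272.686 271.651 273.044 271.119]
 [271.922 272.359 273.707 273.924 272.378]
 [272.606 272.745 273.394 272.565 271.451]
 [272.458 273.536 272.706 272.83  273.218]
 [273.455 275.012 273.073 274.146 273.288]
 [272.81  273.585 274.022 273.003 273.756]
 [273.873 273.806 273.475 274.47  273.826]
 [274
[... 201 characters left out ...]
.91 ]
 [334.919 333.162 332.15 ]
 [335.563 334.562 332.533]
 [335.686 334.252 331.843]] [[294.111 292.674 291.792 292.06  289.78  292.832]
 [293.958 292.36  293.16  292.673 292.005 292.178]
 [294.507 292.91  292.229 293.745 292.106 292.961]
 [295.395 295.108 293.751 293.374 293.154 294.205]
 [294.62  293.442 294.042 294.411 294.474 295.159]
 [295.222 293.266 293.401 294.346 293.982 292.465]
 [294.548 294.518 295.115 295.313 294.193 293.486]
 [295.734 296.107 294.588 294.969 293.672 295.544]
 [296.028 294.699 294.341 295.031 294.503 296.232]
 [297.3   294.681 294.717 295.208 295.912 295.993]
 [296.015 295.439 295.7   295.454 294.017 295.221]
 [296.581 295.95  295.323 296.702 296.176 295.216]]
```

```bash
python3 - <<'E'
from h import *
a=np.load('pics/w2.npz');K=a['K'];Rm=R.from_rotvec(a['att']).as_matrix()
def pt(u,v):
    x,y=u-K[0,2],v-K[1,2];r=np.hypot(x,y);t=r/K[0,0]
    ray=np.array([np.sin(t)*x/r,np.sin(t)*y/r,np.cos(t)])/np.cos(t)
    return a['xyz']+Rm@ray*a['d'][v,u]
P=np.array([pt(u,v) for v in range(52,86) for u in range(315,328)]);P=P[(P[:,2]>50)]
print(len(P),P.mean(0)); 
for lo in range(430,480,6):
    q=P[(P[:,0]>=lo)&(P[:,0]<lo+6)]; print(lo,len(q),q.mean(0),np.percentile(q[:,2],95), q[:,1].min(),q[:,1].max())
print('jawtop',np.mean([pt(u,v)for u in range(260,300,3) for v in range(138,148,2)],0))
print('plate',np.mean([pt(u,v)for u in range(268,325,3) for v in range(185,190,2)],0))
print('table',np.mean([pt(u,v)for u in range(190,200,3) for v in range(150,160,2)],0))
E
```

```text
416 [454.829  97.819  72.584]<stdin>:10: RuntimeWarning: Mean of empty slice.
  ret = um.true_divide(
Traceback (most recent call last):
IndexError: index -1 is out of bounds for axis 0 with size 0
```

```bash
python3 - <<'E'
from h import *
a=np.load('pics/w2.npz');K=a['K'];Rm=R.from_rotvec(a['att']).as_matrix()
def pt(u,v):
    x,y=u-K[0,2],v-K[1,2];r=np.hypot(x,y);t=r/K[0,0]
    ray=np.array([np.sin(t)*x/r,np.sin(t)*y/r,np.cos(t)])/np.cos(t)
    return a['xyz']+Rm@ray*a['d'][v,u]
P=np.array([pt(u,v) for v in range(48,90) for u in range(312,330)]);P=P[(P[:,2]>50)]
for lo in range(436,475,6):
    q=P[(P[:,0]>=lo)&(P[:,0]<lo+6)]; print(lo,len(q),q.mean(0),np.percentile(q[:,2],[50,90,95]) if len(q) else 0)
print('jawtop',np.mean([pt(u,v)for u in range(260,300,3) for v in range(138,148,2)],0))
print('plate',np.mean([pt(u,v)for u in range(268,325,3) for v in range(185,190,2)],0))
print('table',np.mean([pt(u,v)for u in range(190,200,3) for v in range(150,160,2)],0))
E
```

```text
436 66 [438.985  99.751  70.643] [71.306 72.915 73.171]
442 71 [445.171  99.165  71.009] [71.35  73.069 73.279]
448 63 [450.973  98.369  70.92 ] [71.271 72.574 73.12 ]
454 67 [456.966  97.943  70.816] [71.337 72.97  73.043]
460 71 [462.911  97.002  71.017] [71.376 73.013 73.131]
466 64 [468.859  96.199  70.959] [71.309 73.029 73.269]
472 76 [474.981  95.743  70.567] [71.037 72.88  73.315]
jawtop [534.267  48.175  61.052]
plate [566.9    54.84  130.812]
table [549.341 -63.402  -1.402]
```

```bash
python3 -m pendant '[{"gripper":50,"dx":-50,"dy":35,"dz":0,"wx":0,"wy":0,"wz":-0.02},{"gripper":50,"dx":-100,"dy":70,"dz":-20,"wx":0,"wy":0,"wz":-0.02},{"gripper":50,"dx":-109,"dy":81,"dz":-60,"wx":0,"wy":0,"wz":-0.02},{"gripper":50,"dx":-109,"dy":81,"dz":-75,"wx":0,"wy":0,"wz":-0.02},{"gripper":50,"dx":-109,"dy":81,"dz":-75,"wx":0,"wy":0,"wz":-0.02}]'
python3 - <<'E'
from h import *
s=read_state();print(s['tcp_pos'],s['orientation']); p,d,c=shot('wrist','w3')
cv2.imwrite('pics/w3.png',cv2.resize(p[150:384,100:412],None,fx=2.5,fy=2.5)[:,:,::-1])
E
```

```text
time: 3.08
tcp_pos: [451.1, 98.5, 145.7]
orientation: [-1.13, 1.26, 1.132]
force: [-0.1, -0.5, 0.6]
gripper_width: 49.7
[451.085  98.494 145.705] [-1.13   1.26   1.132]
```

View pics/w3.png

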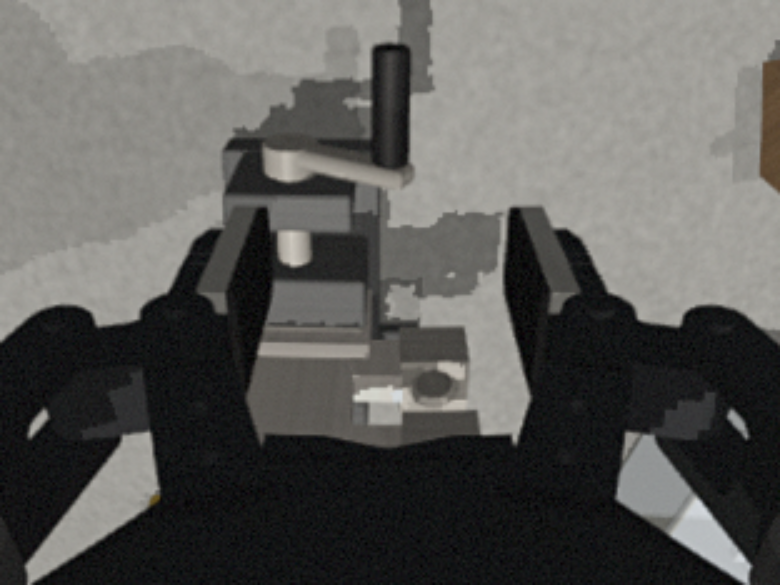

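The sleeve at (390,105) in the crop lies centred between the pads, so I'm descending and closing on it.

```bash
python3 -m pendant '[{"gripper":50,"dx":0,"dy":0,"dz":-40,"wx":0,"wy":0,"wz":0},{"gripper":50,"dx":1,"dy":0,"dz":-75,"wx":0,"wy":0,"wz":0},{"gripper":50,"dx":1,"dy":0,"dz":-89,"wx":0,"wy":0,"wz":0},{"gripper":50,"dx":1,"dy":0,"dz":-89,"wx":0,"wy":0,"wz":0},{"gripper":0,"dx":1,"dy":0,"dz":-89,"wx":0,"wy":0,"wz":0},{"gripper":0,"dx":1,"dy":0,"dz":-89,"wx":0,"wy":0,"wz":0},{"gripper":0,"dx":1,"dy":0,"dz":-89,"wx":0,"wy":0,"wz":0},{"gripper":0,"dx":1,"dy":0,"dz":-89,"wx":0,"wy":0,"wz":0}]'
python3 - <<'E'
from h import *
s=read_state();print(s['tcp_pos'],s['orientation'],s['force'],s['gripper_width']); p,d,c=shot('wrist','w4')
cv2.imwrite('pics/w4.png',cv2.resize(p[150:384,100:412],None,fx=2.5,fy=2.5)[:,:,::-1])
E
```

```text
time: 4.12
tcp_pos: [453.6, 98.6, 58.0]
orientation: [-1.131, 1.257, 1.131]
force: [0.8, -0.1, -0.2]
gripper_width: -0.0
[453.589  98.65   57.991] [-1.131  1.257  1.131] [ 0.81  -0.1   -0.181] -0.03739894642665763
```

View pics/w4.png

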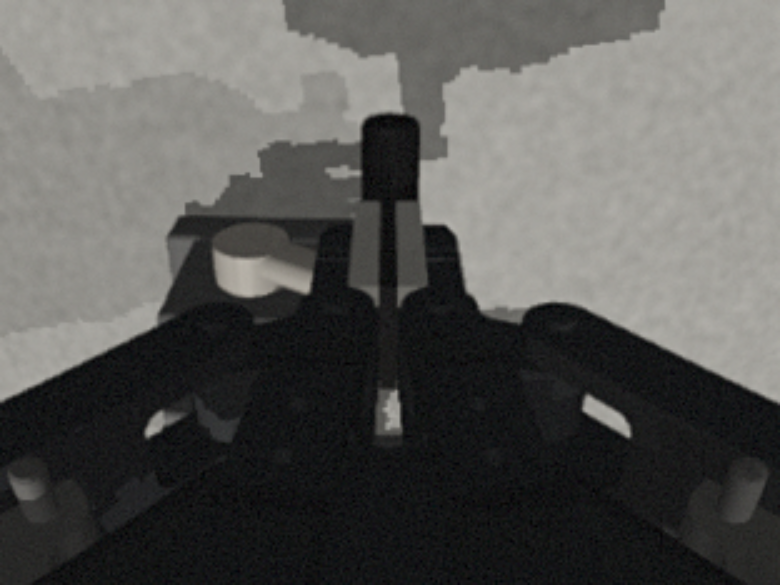

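The gripper shut fully (0 mm) and the sleeve isn't between the pads; in the crop the pads cover it at (390,200). I'll check the depth of the pads.

```bash
cat >> h.py <<'E'
def wpt(a,u,v):
    K=a['K'];x,y=u-K[0,2],v-K[1,2];r=np.hypot(x,y);t=r/K[0,0]
    ray=np.array([np.sin(t)*x/r,np.sin(t)*y/r,np.cos(t)])/np.cos(t)
    return a['xyz']+R.from_rotvec(a['att']).as_matrix()@ray*a['d'][v,u]
E
python3 - <<'E'
from h import *
a=np.load('pics/w4.npz');s=read_state();print(a['xyz'])
for x,y in((365,210),(365,245),(365,280),(410,210),(410,245),(410,280),(390,150),(390,190),(390,300),(388,230),(388,410)):
    u,v=int(100+x/2.5),int(150+y/2.5); print(x,y,wpt(a,u,v),wpt(a,u,v)-s['tcp_pos'])
E
```

```text
[377.785 106.67  228.97 ]
365 210 [441.559  95.726  95.292] [-11.889  -2.895  37.437]
365 245 [441.519  96.117 110.098] [-11.929  -2.504  52.243]
365 280 [441.768  96.394 122.035] [-11.68   -2.227  64.18 ]
410 210 [442.587 104.631  95.107] [-10.861   6.011  37.251]
410 245 [442.987 104.187 108.968] [-10.461   5.566  51.113]
410 280 [441.935 103.875 123.06 ] [-11.513   5.254  65.205]
390 150 [437.819 101.222  73.203] [-15.629   2.602  15.348]
390 190 [448.449 100.132  71.351] [-4.999  1.512 13.495]
390 300 [445.484 100.192 123.109] [-7.964  1.571 65.254]
388 230 [442.604 100.107 102.855] [-10.844   1.486  45.   ]
388 410 [578.498  86.081  -1.541] [125.05  -12.539 -59.396]
```

The depth image puts the real fingertips about 33 mm behind (above) the reported TCP, where the description has them 8 mm ahead. I'll use the measured figure: the grasp point is about 52 mm above the reported TCP. So I open, go 43 mm lower and close again.

```bash
python3 -m pendant '[{"gripper":50,"dx":0,"dy":0,"dz":0,"wx":0,"wy":0,"wz":0},{"gripper":50,"dx":0,"dy":0,"dz":0,"wx":0,"wy":0,"wz":0},{"gripper":50,"dx":0,"dy":0,"dz":0,"wx":0,"wy":0,"wz":0},{"gripper":50,"dx":0,"dy":0,"dz":-15,"wx":0,"wy":0,"wz":0},{"gripper":50,"dx":0,"dy":0,"dz":-30,"wx":0,"wy":0,"wz":0},{"gripper":50,"dx":0,"dy":0,"dz":-43,"wx":0,"wy":0,"wz":0},{"gripper":50,"dx":0,"dy":0,"dz":-43,"wx":0,"wy":0,"wz":0}]'
python3 -m pendant '[{"gripper":30,"dx":0,"dy":0,"dz":0,"wx":0,"wy":0,"wz":0},{"gripper":20,"dx":0,"dy":0,"dz":0,"wx":0,"wy":0,"wz":0},{"gripper":10,"dx":0,"dy":0,"dz":0,"wx":0,"wy":0,"wz":0},{"gripper":0,"dx":0,"dy":0,"dz":0,"wx":0,"wy":0,"wz":0},{"gripper":0,"dx":0,"dy":0,"dz":0,"wx":0,"wy":0,"wz":0}]'
python3 - <<'E'
from h import *
s=read_state();print(s['tcp_pos'],s['orientation'],s['force'],s['gripper_width']); p,d,c=shot('wrist','w5')
cv2.imwrite('pics/w5.png',cv2.resize(p[150:384,100:412],None,fx=2.5,fy=2.5)[:,:,::-1])
E
```

```text
time: 5.05
tcp_pos: [452.3, 98.3, 13.6]
orientation: [-1.13, 1.26, 1.132]
force: [-0.1, 0.3, 0.0]
gripper_width: 50.1
time: 5.68
tcp_pos: [453.9, 99.0, 15.2]
orientation: [-1.131, 1.256, 1.131]
force: [0.6, 1.6, 4.3]
gripper_width: 12.3
[453.915  99.011  15.168] [-1.131  1.256  1.131] [0.583 1.58  4.307] 12.319043123619714
```

View pics/w5.png

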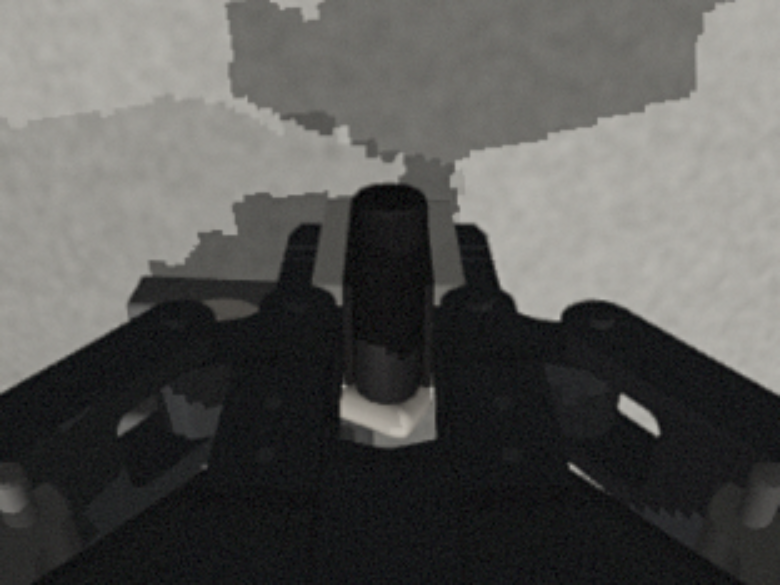

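The sleeve is gripped (12.3 mm) and visible between the pads at (390,300). Now the first part of the arc over the top.

```bash
python3 -m pendant '[{"gripper":0,"dx":-0.5,"dy":-4.9,"dz":7,"wx":0,"wy":0,"wz":0},{"gripper":0,"dx":-1.1,"dy":-11.2,"dz":13.3,"wx":0,"wy":0,"wz":0},{"gripper":0,"dx":-1.9,"dy":-18.7,"dz":18.1,"wx":0,"wy":0,"wz":0},{"gripper":0,"dx":-2.7,"dy":-27,"dz":21.4,"wx":0,"wy":0,"wz":0},{"gripper":0,"dx":-3.6,"dy":-35.9,"dz":22.9,"wx":0,"wy":0,"wz":0},{"gripper":0,"dx":-3.6,"dy":-35.9,"dz":22.9,"wx":0,"wy":0,"wz":0}]'
python3 - <<'E'
from h import *
s=read_state();print(s['tcp_pos'],s['orientation'],s['force'],s['gripper_width']); p,d,c=shot('wrist','w6')
cv2.imwrite('pics/w6.png',cv2.resize(p[100:384,100:412],None,fx=2.0,fy=2.0)[:,:,::-1])
E
```

```text
time: 6.48
tcp_pos: [449.8, 62.8, 38.3]
orientation: [-1.13, 1.256, 1.131]
force: [-1.4, 2.9, 7.4]
gripper_width: 12.9
[449.78   62.837  38.251] [-1.13   1.256  1.131] [-1.381  2.922  7.353] 12.92101878414787
```

View pics/w6.png

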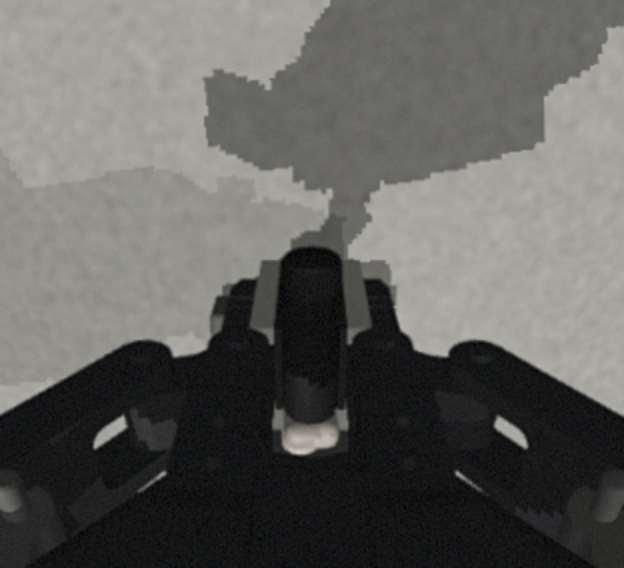

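```bash
python3 -m pendant '[{"gripper":0,"dx":-0.9,"dy":-9,"dz":0.3,"wx":0,"wy":0,"wz":0},{"gripper":0,"dx":-1.8,"dy":-17.6,"dz":-1.8,"wx":0,"wy":0,"wz":0},{"gripper":0,"dx":-2.6,"dy":-25.8,"dz":-5.5,"wx":0,"wy":0,"wz":0},{"gripper":0,"dx":-2.6,"dy":-25.8,"dz":-5.5,"wx":0,"wy":0,"wz":0}]'
python3 - <<'E'
from h import *
s=read_state();print(s['tcp_pos'],s['orientation'],s['force'],s['moment'],s['gripper_width']);shot('top','top1')
E
```

```text
time: 7.02
tcp_pos: [446.8, 36.9, 32.1]
orientation: [-1.129, 1.257, 1.131]
force: [-1.5, 4.8, 5.6]
gripper_width: 12.3
[446.833  36.869  32.068] [-1.129  1.257  1.131] [-1.548  4.758  5.636] [ 0.847  0.268 -0.052] 12.295032888713552
```

```bash
python3 -m pendant '[{"gripper":0,"dx":-0.4,"dy":-3.8,"dz":-2.5,"wx":0,"wy":0,"wz":0},{"gripper":0,"dx":-0.8,"dy":-8.5,"dz":-6.5,"wx":0,"wy":0,"wz":0},{"gripper":0,"dx":-0.8,"dy":-8.5,"dz":-6.5,"wx":0,"wy":0,"wz":0}]'
python3 - <<'E'
from h import *
s=read_state();print(s['tcp_pos'],s['force'],s['moment'],s['gripper_width'])
P=np.array([[98.95,15.2],[62.84,38.25],[36.87,32.07],s['tcp_pos'][1:]])
from scipy.optimize import least_squares
r=least_squares(lambda c:np.hypot((P[:,0]-c[0])*1.005,P[:,1]-c[1])-45,[60,-7]);print(r.x,r.fun)
for p in P:print(np.arctan2(p[1]-r.x[1],p[0]-r.x[0])-.44)
p,d,c=shot('wrist','w7')
E
```

```text
time: 7.45
tcp_pos: [446.4, 31.9, 28.0]
orientation: [-1.126, 1.249, 1.136]
force: [-8.3, 12.8, 25.9]
gripper_width: 12.1
[446.435  31.909  27.952] [-8.349 12.758 25.916] [ 2.658  1.525 -0.008] 12.143766014317158
[59.961 -6.742] [-0.091  0.085  0.221 -0.296]
0.07259706392863413
1.0668902139008887
1.6674860659146877
1.8107256108098442
```

View pics/w7.png

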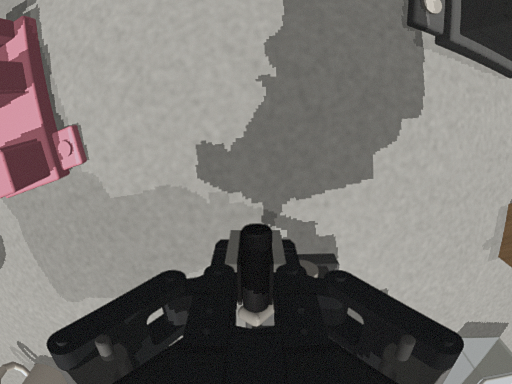

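```bash
python3 -m pendant '[{"gripper":0,"dx":-0.1,"dy":-0.8,"dz":-0.7,"wx":0,"wy":0,"wz":0},{"gripper":0,"dx":-0.2,"dy":-1.6,"dz":-1.4,"wx":0,"wy":0,"wz":0},{"gripper":0,"dx":-0.2,"dy":-1.6,"dz":-1.4,"wx":0,"wy":0,"wz":0}]'
python3 - <<'E'
from h import *
s=read_state();print(s['tcp_pos'],s['force'],s['gripper_width'])
p=s['tcp_pos'][1:];print(np.arctan2(p[1]+6.742,p[0]-59.96)-.44)
E
```

```text
time: 7.88
tcp_pos: [446.5, 31.6, 27.5]
orientation: [-1.126, 1.247, 1.137]
force: [-11.3, 16.0, 32.0]
gripper_width: 12.2
[446.475  31.615  27.482] [-11.288  16.028  32.008] 12.167687560934528
1.8225137529726374
```

```bash
python3 -m pendant '[{"gripper":0,"dx":0.3,"dy":2,"dz":1.5,"wx":0,"wy":0,"wz":0},{"gripper":0,"dx":0.6,"dy":3.8,"dz":3,"wx":0,"wy":0,"wz":0},{"gripper":0,"dx":0.6,"dy":3.8,"dz":3,"wx":0,"wy":0,"wz":0}]'; python3 -c "
from h import *
s=read_state();print(s['tcp_pos'],s['force']);p=s['tcp_pos'][1:];print(np.arctan2(p[1]+6.742,p[0]-59.96)-.44)"
```

```text
time: 8.25
tcp_pos: [446.6, 33.5, 29.3]
orientation: [-1.128, 1.251, 1.135]
force: [-8.4, 11.1, 23.8]
gripper_width: 11.7
[446.563  33.537  29.3  ] [-8.425 11.092 23.794]
1.7634070084908173
```

```bash
python3 -m pendant '[{"gripper":0,"dx":0.3,"dy":2,"dz":2,"wx":0,"wy":0,"wz":0},{"gripper":0,"dx":0.3,"dy":2,"dz":2,"wx":0,"wy":0,"wz":0}]'; python3 -c "
from h import *
s=read_state();print(s['tcp_pos'],s['force']);p=s['tcp_pos'][1:];print(np.arctan2(p[1]+6.742,p[0]-59.96)-.44);shot('wrist','w8')"
```

```text
time: 8.5
tcp_pos: [446.7, 35.0, 30.5]
orientation: [-1.128, 1.253, 1.135]
force: [-6.9, 9.0, 17.0]
gripper_width: 12.5
[446.681  34.98   30.506] [-6.852  8.99  17.013]
1.7215566078012023
```

View pics/w8.png

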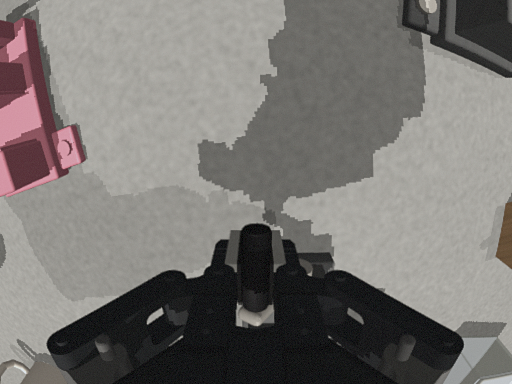

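```bash
python3 - <<'E'
from h import *
ims=[]
for n in('w5','w6','w7','w8'):
    a=np.load(f'pics/{n}.npz')
    ims.append(cv2.resize(a['p'][215:335,200:312],None,fx=3.4,fy=2.4))
    g=cv2.cvtColor(a['p'],cv2.COLOR_RGB2GRAY).astype(int)
    P=np.array([wpt(a,u,v) for v in range(222,262) for u in range(243,272) if g[v,u]<45])
    m=(P[:,2]>60)&(P[:,0]>425)
    P=P[m]
    # sleeve axis approx: top of sleeve
    C=R.from_rotvec(a['att']).as_matrix()
    q=(P-a['xyz'])@C
    print(n,len(P),P.mean(0),np.percentile(P[:,2],[50,90,97]),np.percentile(P[:,1],[3,97]))
I=np.vstack([np.hstack(ims[:2]),np.hstack(ims[2:])]);cv2.imwrite('pics/cmp.png',I[:,:,::-1])
E
```

```text
w5 1049 [438.36  101.653  70.482] [71.249 72.698 73.347] [ 95.707 107.418]
w6 1053 [434.208  65.487  93.661] [94.413 95.952 96.628] [59.516 71.24 ]
w7 976 [431.055  34.439  84.221] [84.821 86.232 86.855] [28.149 40.138]
w8 1034 [431.157  37.485  86.312] [87.046 88.417 89.074] [31.357 43.304]
```

View pics/cmp.png

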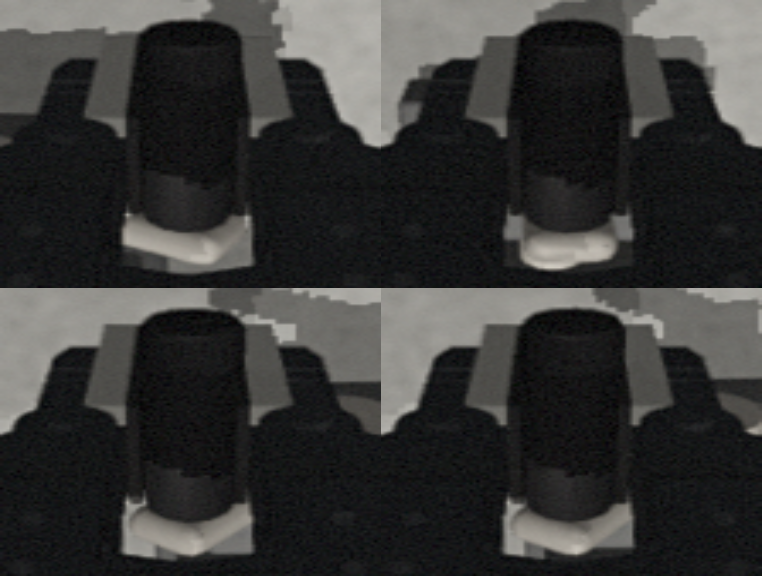

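```bash
python3 -m pendant '[{"gripper":0,"dx":0,"dy":0,"dz":0,"wx":0,"wy":0,"wz":0},{"gripper":0,"dx":0,"dy":0,"dz":0,"wx":0,"wy":0,"wz":0},{"gripper":0,"dx":0,"dy":0,"dz":0,"wx":0,"wy":0,"wz":0}]'; python3 -c "
from h import *
s=read_state();print(s['tcp_pos'],s['force'],s['moment'],s['tau'])"
```

```text
time: 8.93
tcp_pos: [446.7, 35.0, 30.5]
orientation: [-1.128, 1.253, 1.135]
force: [-5.9, 10.3, 16.4]
gripper_width: 12.3
[446.71   34.962  30.525] [-5.919 10.296 16.427] [ 1.939  1.09  -0.031] [ -4.556 -28.114  18.266  -1.915  -2.881  -0.041]
```

```bash
python3 -m pendant '[{"gripper":0,"dx":-0.4,"dy":-3,"dz":-3,"wx":0,"wy":0,"wz":0},{"gripper":0,"dx":-0.8,"dy":-6,"dz":-5.5,"wx":0,"wy":0,"wz":0},{"gripper":0,"dx":-0.8,"dy":-7.5,"dz":-7,"wx":0,"wy":0,"wz":0},{"gripper":0,"dx":-0.8,"dy":-7.5,"dz":-7,"wx":0,"wy":0,"wz":0}]'; python3 -c "
from h import *
s=read_state();print(s['tcp_pos'],s['force']);p=s['tcp_pos'][1:];print(np.arctan2(p[1]+6.742,p[0]-59.96)-.44)"
python3 -m pendant '[{"gripper":30,"dx":0,"dy":0,"dz":0,"wx":0,"wy":0,"wz":0},{"gripper":30,"dx":0,"dy":0,"dz":0,"wx":0,"wy":0,"wz":0}]'; python3 -c "
from h import *
s=read_state();print(s['tcp_pos'],s['force']);shot('wrist','w9')"
```

```text
time: 9.43
tcp_pos: [446.3, 30.1, 26.0]
orientation: [-1.126, 1.246, 1.138]
force: [-13.0, 16.5, 35.8]
gripper_width: 12.0
[446.297  30.1    25.984] [-13.001  16.467  35.814]
1.8704287457277844
time: 9.68
tcp_pos: [446.5, 28.3, 22.3]
orientation: [-1.128, 1.251, 1.136]
force: [1.4, 13.3, 0.4]
gripper_width: 30.4
[446.457  28.276  22.316] [ 1.358 13.26   0.408]
```

View pics/w9.png

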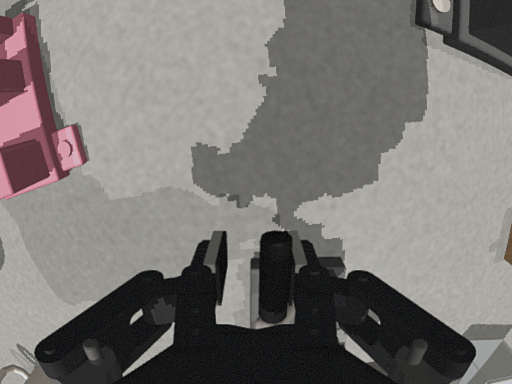

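```bash
cat > slv.py <<'E'
from h import *
def slv(n,u0,u1,v0,v1):
    a=np.load(f'pics/{n}.npz');g=cv2.cvtColor(a['p'],cv2.COLOR_RGB2GRAY).astype(int)
    P=np.array([wpt(a,u,v) for v in range(v0,v1) for u in range(u0,u1) if g[v,u]<45])
    P=P[(P[:,2]>60)&(P[:,0]>420)]; print(n,len(P),P.mean(0),np.percentile(P[:,2],[50,90,97]),np.percentile(P[:,1],[3,97]))
    z=np.percentile(P[:,2],95)-7+1; y=np.median(P[:,1]);
    print('z est',z,'y',y,'x',np.median(P[:,0]),'c from z',np.pi-np.arcsin((z-45)/45)-.44)
E
python3 - <<'E'
from slv import *
slv('w7',243,272,222,262);slv('w8',243,272,222,262);slv('w9',260,290,232,270)
E
```

```text
w7 1054 [430.588  34.25   83.954] [84.681 86.22  86.822] [28.203 40.107]
z est 80.5474977770511 y 34.29536762284697 x 430.1584451370143 c from z 1.7908743446269368
w8 1054 [431.038  37.421  86.236] [86.982 88.415 89.07 ] [31.371 43.292]
z est 82.85031547967546 y 37.476391448755436 x 430.60388357736485 c from z 1.7022454062969508
w9 1092 [430.555  37.904  86.732] [87.578 89.136 89.597] [31.953 43.585]
z est 83.39214574355802 y 37.923698521672435 x 429.8636352796122 c from z 1.6795816398895491
```

```bash
python3 -m pendant '[{"gripper":30,"dx":0,"dy":5,"dz":2,"wx":0,"wy":0,"wz":0},{"gripper":30,"dx":0,"dy":9,"dz":4,"wx":0,"wy":0,"wz":0},{"gripper":30,"dx":0,"dy":9,"dz":4,"wx":0,"wy":0,"wz":0}]'; python3 -c "
from slv import *
s=read_state();print(s['tcp_pos'],s['force']);shot('wrist','w10');slv('w10',240,275,232,270)"
```

```text
time: 10.1
tcp_pos: [445.9, 33.5, 25.9]
orientation: [-1.131, 1.259, 1.131]
force: [0.5, -1.1, 0.2]
gripper_width: 29.9
[445.854  33.501  25.859] [ 0.473 -1.1    0.155]
w10 860 [430.813  38.814  88.17 ] [89.02  90.564 90.926] [33.772 43.385]
z est 84.81256215817999 y 38.90635322881826 x 430.21345293646704 c from z 1.615691954523745
```

View pics/w10.png

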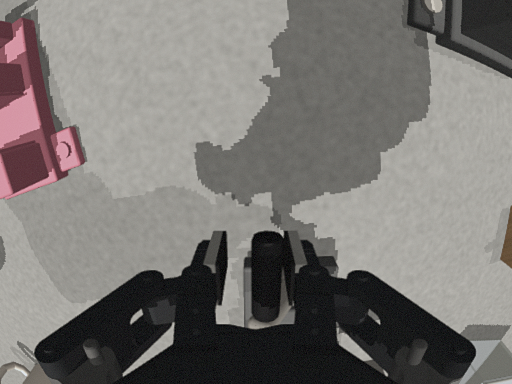

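```bash
python3 -m pendant '[{"gripper":30,"dx":0.5,"dy":4.5,"dz":6.5,"wx":0,"wy":0,"wz":0},{"gripper":30,"dx":0.5,"dy":4.5,"dz":6.5,"wx":0,"wy":0,"wz":0},{"gripper":0,"dx":0.5,"dy":4.5,"dz":6.5,"wx":0,"wy":0,"wz":0},{"gripper":0,"dx":0.5,"dy":4.5,"dz":6.5,"wx":0,"wy":0,"wz":0},{"gripper":0,"dx":0.5,"dy":4.5,"dz":6.5,"wx":0,"wy":0,"wz":0}]'; python3 -c "
from slv import *
s=read_state();print(s['tcp_pos'],s['force']);shot('wrist','w11');slv('w11',243,272,222,262)
p=s['tcp_pos'][1:];print(np.arctan2(p[1]+6.742,p[0]-59.96)-.44)"
```

```text
time: 10.78
tcp_pos: [446.9, 38.6, 32.8]
orientation: [-1.131, 1.257, 1.131]
force: [0.0, 0.8, 3.3]
gripper_width: 12.4
[446.89   38.613  32.808] [0.032 0.831 3.336]
w11 1030 [431.435  41.28   88.338] [89.05  90.666 91.296] [35.313 47.03 ]
z est 84.95693595205715 y 41.296381709888934 x 430.92969542519126 c from z 1.6087632749157859
1.6257307483120504
```

```bash
python3 -m pendant '[{"gripper":0,"dx":-0.6,"dy":-5.9,"dz":-4,"wx":0,"wy":0,"wz":0},{"gripper":0,"dx":-1.2,"dy":-12.4,"dz":-10.3,"wx":0,"wy":0,"wz":0},{"gripper":0,"dx":-1.2,"dy":-12.4,"dz":-10.3,"wx":0,"wy":0,"wz":0},{"gripper":0,"dx":-1.2,"dy":-12.4,"dz":-10.3,"wx":0,"wy":0,"wz":0}]'; python3 -c "
from slv import *
s=read_state();print(s['tcp_pos'],s['force'],s['moment']);shot('wrist','w12');slv('w12',243,272,222,262)
p=s['tcp_pos'][1:];print(np.arctan2(p[1]+6.742,p[0]-59.96)-.44)"
```

```text
time: 11.32
tcp_pos: [446.2, 30.6, 26.2]
orientation: [-1.127, 1.247, 1.136]
force: [-11.3, 12.7, 33.5]
gripper_width: 11.9
[446.207  30.61   26.191] [-11.271  12.693  33.507] [ 2.442  2.076 -0.049]
w12 1031 [430.191  32.853  82.713] [83.451 85.035 85.638] [26.841 38.695]
z est 79.39915606551565 y 32.90712973629877 x 429.659935080271 c from z 1.8314425947475934
1.8587321768355718
```

```bash
python3 -m pendant '[{"gripper":0,"dx":-1,"dy":-2.5,"dz":-3.5,"wx":0,"wy":0,"wz":0},{"gripper":0,"dx":-2,"dy":-5.1,"dz":-7.3,"wx":0,"wy":0,"wz":0},{"gripper":0,"dx":-2,"dy":-5.1,"dz":-7.3,"wx":0,"wy":0,"wz":0},{"gripper":0,"dx":-2,"dy":-5.1,"dz":-7.3,"wx":0,"wy":0,"wz":0}]'; python3 -c "
from slv import *
s=read_state();print(s['tcp_pos'],s['force'],s['moment']);shot('wrist','w13');slv('w13',243,272,222,262)
p=s['tcp_pos'][1:];print(np.arctan2(p[1]+6.742,p[0]-59.96)-.44)"
```

```text
time: 11.88
tcp_pos: [446.0, 26.6, 21.6]
orientation: [-1.128, 1.242, 1.135]
force: [-15.7, 15.8, 53.7]
gripper_width: 12.2
[446.043  26.639  21.56 ] [-15.709  15.778  53.68 ] [3.024 2.906 0.072]
w13 1025 [429.472  28.783  78.665] [79.444 81.022 81.501] [22.778 34.585]
z est 75.2948051440184 y 28.854715234887244 x 428.9470792867121 c from z 1.9630406678552625
1.9974639160645178
```

```bash
python3 -m pendant '[{"gripper":0,"dx":1,"dy":2.5,"dz":4,"wx":0,"wy":0,"wz":0},{"gripper":0,"dx":1,"dy":2.5,"dz":4,"wx":0,"wy":0,"wz":0}]'; python3 -c "
from slv import *
s=read_state();print(s['tcp_pos'],s['force'],s['moment'])
p=s['tcp_pos'][1:];print(np.arctan2(p[1]+6.742,p[0]-59.96)-.44)"
python3 -m pendant '[{"gripper":0,"dx":1,"dy":2.5,"dz":4,"wx":0,"wy":0,"wz":0},{"gripper":0,"dx":1,"dy":2.5,"dz":4,"wx":0,"wy":0,"wz":0}]'; python3 -c "
from slv import *
s=read_state();print(s['tcp_pos'],s['force'],s['moment'])
p=s['tcp_pos'][1:];print(np.arctan2(p[1]+6.742,p[0]-59.96)-.44);shot('wrist','w14');slv('w14',243,272,222,262)"
```

```text
time: 12.18
tcp_pos: [446.2, 29.4, 24.6]
orientation: [-1.127, 1.243, 1.136]
force: [-15.2, 16.0, 46.2]
gripper_width: 12.1
[446.242  29.411  24.629] [-15.194  16.023  46.227] [3.148 2.713 0.035]
1.9029217184419478
time: 12.42
tcp_pos: [446.3, 31.6, 27.0]
orientation: [-1.126, 1.245, 1.138]
force: [-10.7, 14.8, 35.2]
gripper_width: 12.0
[446.344  31.645  27.047] [-10.713  14.8    35.171] [3.052 2.111 0.058]
1.828277504655122
w14 1028 [430.29   33.754  83.616] [84.386 85.825 86.47 ] [27.766 39.572]
z est 80.14078404879596 y 33.827958366558754 x 429.9311721212142 c from z 1.8054772330699436
```

```bash
python3 -m pendant '[{"gripper":0,"dx":-1,"dy":-3,"dz":-5,"wx":0,"wy":0,"wz":0},{"gripper":0,"dx":-2,"dy":-6,"dz":-10,"wx":0,"wy":0,"wz":0},{"gripper":0,"dx":-2,"dy":-7.5,"dz":-13,"wx":0,"wy":0,"wz":0},{"gripper":0,"dx":-2,"dy":-7.5,"dz":-13,"wx":0,"wy":0,"wz":0}]'; python3 -c "
from slv import *
s=read_state();print(s['tcp_pos'],s['force'],s['moment']);shot('wrist','w15');slv('w15',243,272,222,262)
p=s['tcp_pos'][1:];print(np.arctan2(p[1]+6.742,p[0]-59.96)-.44)"
python3 - <<'E'
from h import *
a=np.load('pics/w15.npz')
shot('top','top2');b=np.load('pics/top2.npz');t0=np.load('pics/top0.npz')
I=np.hstack([cv2.resize(x['p'][165:235,225:285],None,fx=6,fy=6,interpolation=cv2.INTER_CUBIC) for x in(t0,b)])
cv2.imwrite('pics/cmp2.png',I[:,:,::-1])
shot('scene','sc2');b=np.load('pics/sc2.npz');cv2.imwrite('pics/sc2c.png',cv2.resize(b['p'][160:250,210:310],None,fx=6,fy=6,interpolation=cv2.INTER_CUBIC)[:,:,::-1])
E
```

```text
time: 12.98
tcp_pos: [445.9, 24.1, 18.0]
orientation: [-1.128, 1.241, 1.135]
force: [-21.9, 15.0, 67.8]
gripper_width: 12.2
[445.878  24.132  18.   ] [-21.879  15.027  67.775] [3.009 3.901 0.087]
w15 1015 [429.103  26.256  75.566] [76.33  77.808 78.356] [20.316 32.033]
z est 72.19526133953303 y 26.32986530907067 x 428.5674448059141 c from z 2.0526565146352964
2.0972288722883072
```

View pics/cmp2.png

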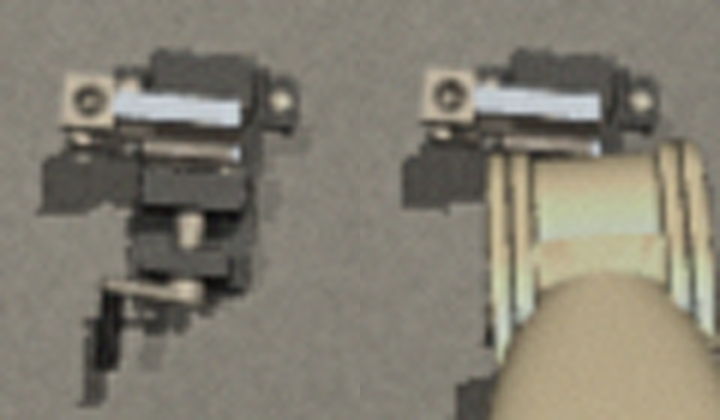

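View pics/sc2c.png

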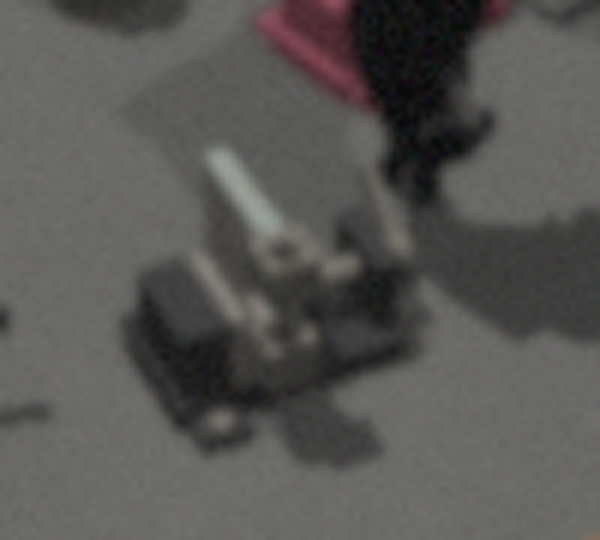

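```bash
python3 -m pendant '[{"gripper":60,"dx":0,"dy":2,"dz":6,"wx":0,"wy":0,"wz":0},{"gripper":60,"dx":0,"dy":2,"dz":6,"wx":0,"wy":0,"wz":0},{"gripper":60,"dx":0,"dy":2,"dz":6,"wx":0,"wy":0,"wz":0}]'; python3 -c "
from slv import *
s=read_state();print(s['tcp_pos'],s['force'],s['moment']);shot('wrist','w16')"
```

```text
time: 13.5
tcp_pos: [443.3, 20.5, 15.9]
orientation: [-1.132, 1.258, 1.131]
force: [0.4, -1.8, 0.8]
gripper_width: 59.7
[443.263  20.463  15.915] [ 0.448 -1.763  0.789] [ 0.032  0.044 -0.025]
```

View pics/w16.png

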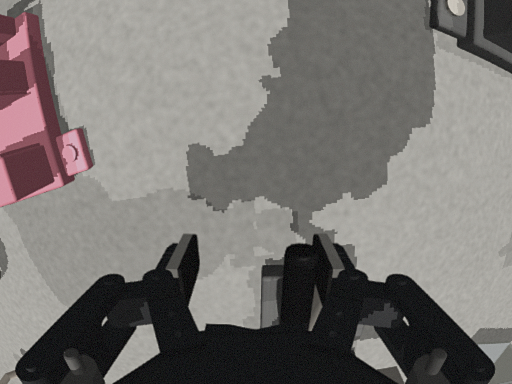

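```bash
python3 -c "
from slv import *
slv('w16',284,315,246,280)"
```

```text
w16 1019 [429.44   39.4    87.659] [88.466 90.236 90.633] [33.747 45.139]
z est 84.4483353251473 y 39.3291485131819 x 428.6512516214624 c from z 1.6327802876387154
```

The crank springs back to about 1.64 each time I let go of it (handle seen at c ≈ 1.63 in w16). I'll lift and compare the vise with the first close view before deciding what to do.

```bash
python3 -m pendant '[{"gripper":60,"dx":0,"dy":5,"dz":50,"wx":0,"wy":0,"wz":0},{"gripper":60,"dx":0,"dy":5,"dz":110,"wx":0,"wy":0,"wz":0},{"gripper":60,"dx":30,"dy":0,"dz":160,"wx":0,"wy":0,"wz":0},{"gripper":60,"dx":80,"dy":0,"dz":185,"wx":0,"wy":0,"wz":0},{"gripper":60,"dx":117,"dy":0,"dz":185,"wx":0,"wy":0,"wz":0},{"gripper":60,"dx":117,"dy":0,"dz":185,"wx":0,"wy":0,"wz":0}]'; python3 -c "
from slv import *
s=read_state();print(s['tcp_pos'],s['force'],s['moment']);p,d,c=shot('wrist','w17')
cv2.imwrite('pics/w17c.png',cv2.resize(p[30:230,220:400],None,fx=3,fy=3,interpolation=cv2.INTER_CUBIC)[:,:,::-1])"
```

```text
time: 14.3
tcp_pos: [562.0, 19.8, 199.2]
orientation: [-1.13, 1.26, 1.131]
force: [-0.2, -0.2, -0.3]
gripper_width: 60.3
[562.016  19.808 199.192] [-0.217 -0.17  -0.325] [ 0.052  0.044 -0.001]
```

View pics/w17c.png

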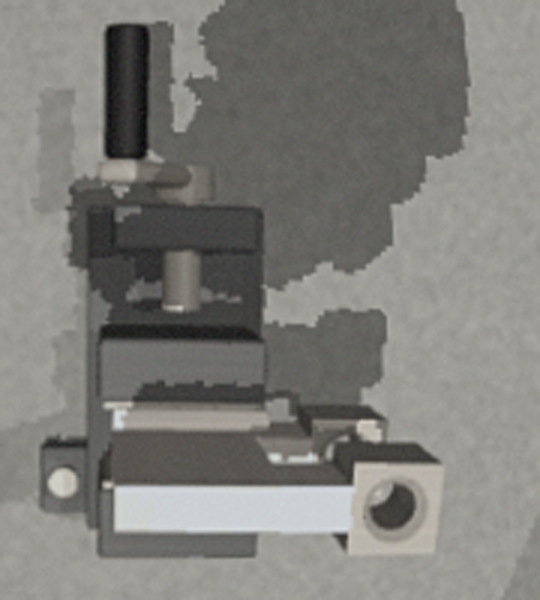

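```bash
python3 - <<'E'
from h import *
a=np.load('pics/w17.npz');f=lambda x,y,z:watz(a,219.67+x/3,29.67+y/3,z)
print('mouth',f(391,507,132)); print('knuckle',[f(*q,132)[:2] for q in((355,462),(442,460),(434,553),(350,555))])
print('plate',[f(*q,132)[:2] for q in((115,487),(350,486),(350,532),(115,530))])
print('jaw',[f(*q,62)[:2] for q in((102,338),(266,338),(266,400),(103,403))])
print('foot edge z64',[f(*q,64)[:2] for q in((112,407),(265,403))])
for z in(80,84):print('sleeve',f(127,27,z)[:2],f(126,155,z)[:2])
P=np.array([wpt(a,u,v) for v in range(42,80) for u in range(254,270)]);P=P[P[:,2]>60];print(P.mean(0),np.percentile(P[:,2],[50,90,95]))
print('jawtop z',np.median([wpt(a,u,v)[2] for v in range(150,158) for u in range(262,300)]))
E
```

```text
mouth [574.788 102.669 132.   ]
knuckle [array([559.941,  91.868]), array([562.047, 118.733]), array([591.111, 116.613]), array([588.427,  89.875])]
plate [array([560.116,  22.923]), array([566.98 ,  90.199]), array([581.137,  89.952]), array([572.889,  21.615])]
jaw [array([527.61 ,  22.473]), array([533.128,  79.823]), array([555.428,  78.33 ]), array([550.705,  20.366])]
foot edge z64 [array([552.044,  23.409]), array([556.026,  77.576])]
sleeve [424.047  41.547] [466.375  36.754]
sleeve [424.889  41.362] [466.635  36.635]
[447.173  38.25   89.237] [89.244 90.75  91.084]
jawtop z 61.03193575907872
```

The block sits square and the jaw bears on it, but the crank relaxes when I let go. One more try: turn it to about 2.05, hold it longer, then let go with one pad still backing the handle while I lift away.

```bash
python3 -m pendant '[{"gripper":40,"dx":-55,"dy":10,"dz":-10,"wx":0,"wy":0,"wz":0},{"gripper":40,"dx":-110,"dy":18.6,"dz":-40,"wx":0,"wy":0,"wz":0},{"gripper":40,"dx":-115,"dy":18.6,"dz":-95,"wx":0,"wy":0,"wz":0},{"gripper":40,"dx":-115,"dy":18.6,"dz":-150,"wx":0,"wy":0,"wz":0},{"gripper":40,"dx":-115,"dy":18.6,"dz":-166.5,"wx":0,"wy":0,"wz":0},{"gripper":0,"dx":-115,"dy":18.6,"dz":-166.5,"wx":0,"wy":0,"wz":0},{"gripper":0,"dx":-115,"dy":18.6,"dz":-166.5,"wx":0,"wy":0,"wz":0},{"gripper":0,"dx":-115,"dy":18.6,"dz":-166.5,"wx":0,"wy":0,"wz":0}]' && python3 -m pendant '[{"gripper":0,"dx":-0.6,"dy":-5.9,"dz":-4,"wx":0,"wy":0,"wz":0},{"gripper":0,"dx":-1.2,"dy":-12.4,"dz":-10.3,"wx":0,"wy":0,"wz":0},{"gripper":0,"dx":-2,"dy":-17.5,"dz":-17.6,"wx":0,"wy":0,"wz":0},{"gripper":0,"dx":-2,"dy":-19,"dz":-21,"wx":0,"wy":0,"wz":0},{"gripper":0,"dx":-2,"dy":-19,"dz":-21,"wx":0,"wy":0,"wz":0},{"gripper":0,"dx":-2,"dy":-19,"dz":-21,"wx":0,"wy":0,"wz":0},{"gripper":0,"dx":-2,"dy":-19,"dz":-21,"wx":0,"wy":0,"wz":0},{"gripper":0,"dx":-2,"dy":-19,"dz":-21,"wx":0,"wy":0,"wz":0},{"gripper":0,"dx":-2,"dy":-19,"dz":-21,"wx":0,"wy":0,"wz":0}]'; python3 -c "
from slv import *
s=read_state();print(s['tcp_pos'],s['force']);shot('wrist','w18');slv('w18',243,272,222,262)
p=s['tcp_pos'][1:];print(np.arctan2(p[1]+6.742,p[0]-59.96)-.44)"
```

```text
time: 15.35
tcp_pos: [444.2, 39.2, 34.8]
orientation: [-1.13, 1.259, 1.132]
force: [-3.8, 1.5, -1.6]
gripper_width: 12.3
time: 16.48
tcp_pos: [443.2, 25.5, 21.1]
orientation: [-1.126, 1.245, 1.137]
force: [-26.9, 13.1, 63.2]
gripper_width: 12.4
[443.166  25.505  21.107] [-26.855  13.066  63.159]
w18 912 [428.502  27.501  76.877] [77.745 79.414 80.142] [21.499 33.351]
z est 73.80702131423485 y 27.56885566821001 x 427.86667011714917 c from z 2.006891306886562
2.021822623089407
```

```bash
python3 -m pendant '[{"gripper":30,"dx":1,"dy":-8,"dz":4,"wx":0,"wy":0,"wz":0},{"gripper":40,"dx":2,"dy":-14,"dz":8,"wx":0,"wy":0,"wz":0},{"gripper":40,"dx":2,"dy":-14,"dz":8,"wx":0,"wy":0,"wz":0}]';python3 -c "
from slv import *
s=read_state();print(s['tcp_pos'],s['force']);p,d,c=shot('wrist','w19');slv('w19',270,300,235,275)"
python3 -m pendant '[{"gripper":40,"dx":0,"dy":0,"dz":40,"wx":0,"wy":0,"wz":0},{"gripper":40,"dx":0,"dy":0,"dz":60,"wx":0,"wy":0,"wz":0},{"gripper":40,"dx":0,"dy":0,"dz":60,"wx":0,"wy":0,"wz":0}]';python3 -c "
from slv import *
s=read_state();print(s['tcp_pos'],s['force']);p,d,c=shot('wrist','w20')
a=np.load('pics/w19.npz')['p'];cv2.imwrite('pics/w1920.png',np.hstack([a[130:384,120:400],p[130:384,120:400]])[:,:,::-1])"
```

```text
time: 16.9
tcp_pos: [443.4, 18.7, 22.3]
orientation: [-1.116, 1.237, 1.153]
force: [-7.9, 37.2, 2.3]
gripper_width: 39.9
[443.377  18.708  22.332] [-7.912 37.155  2.312]
w19 1034 [432.053  31.877  83.902] [84.553 85.867 86.338] [26.555 37.129]
z est 80.19974129343376 y 31.821201961842704 x 431.73906690751494 c from z 1.803377036114151
time: 17.32
tcp_pos: [448.7, 6.3, 84.2]
orientation: [-1.135, 1.251, 1.126]
force: [-0.2, 0.1, -0.1]
gripper_width: 40.1
[448.745   6.278  84.164] [-0.18   0.137 -0.098]
```

View pics/w1920.png

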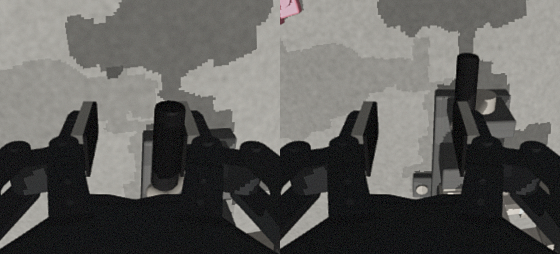

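```bash
python3 -c "
from slv import *
slv('w20',292,320,180,222)
a=np.load('pics/w20.npz');
for v in(188,196,204,212,220):
  print(v,[np.round(wpt(a,u,v)[1:],0).astype(int).tolist() for u in range(296,320,3)])"
```

```text
w20 814 [434.52   39.055  87.278] [87.781 89.289 89.714] [32.836 45.767]
z est 83.59194789661731 y 38.90182652993141 x 434.2129301831151 c from z 1.6710099271902323
188 [[43, -2], [35, 85], [37, 86], [38, 88], [40, 89], [42, 89], [44, 88], [46, 87]]
196 [[33, 82], [35, 86], [36, 88], [38, 88], [40, 88], [42, 89], [44, 87], [46, 87]]
204 [[33, 83], [35, 86], [36, 87], [38, 90], [40, 89], [41, 89], [43, 88], [46, 84]]
212 [[33, 84], [34, 87], [36, 88], [38, 88], [39, 88], [41, 89], [43, 87], [62, -2]]
220 [[32, 85], [34, 86], [36, 87], [37, 89], [39, 89], [41, 89], [43, 86], [55, 35]]
```

```bash
python3 -m pendant '[{"gripper":60,"dx":0,"dy":0,"dz":0,"wx":0,"wy":0,"wz":0},{"gripper":60,"dx":0,"dy":0,"dz":0,"wx":0,"wy":0,"wz":0},{"gripper":60,"dx":0,"dy":0,"dz":0,"wx":0,"wy":0,"wz":0},{"gripper":60,"dx":0,"dy":0,"dz":0,"wx":0,"wy":0,"wz":0}]';python3 -c "
from slv import *
shot('wrist','w21');slv('w21',292,320,180,222);slv('w20',292,320,180,222);print(read_state()['tcp_pos'])"
```

```text
time: 17.88
tcp_pos: [445.3, 6.0, 81.1]
orientation: [-1.13, 1.258, 1.131]
force: [0.5, -0.1, 0.7]
gripper_width: 60.0
w21 673 [433.699  39.543  88.633] [89.183 90.726 91.198] [33.519 45.991]
z est 84.98598238441828 y 39.41470313517354 x 433.58418988388775 c from z 1.6073580827961504
w20 814 [434.52   39.055  87.278] [87.781 89.289 89.714] [32.836 45.767]
z est 83.59194789661731 y 38.90182652993141 x 434.2129301831151 c from z 1.6710099271902323
[445.383   6.102  81.224]
```

```bash
python3 - <<'E'
from h import *
a=np.load('pics/w2.npz');b=np.load('pics/w17.npz')
f=lambda x,y,z:watz(a,229.6+x/3.5,44.6+y/3.5,z)[:2]; g=lambda x,y,z:watz(b,219.67+x/3,29.67+y/3,z)[:2]
print('lug',f(45,492,12),g(63,482,12))
A=cv2.resize(a['p'][75:212,235:345],None,fx=3.5,fy=4,interpolation=cv2.INTER_CUBIC)
B=cv2.resize(b['p'][80:217,235:345],None,fx=3.5,fy=4,interpolation=cv2.INTER_CUBIC)
I=np.hstack([A,B]);I=np.clip(I.astype(float)*1.6,0,255).astype(np.uint8);cv2.imwrite('pics/cmp3.png',I[:,:,::-1])
E
```

```text
lug [595.238  -1.465] [593.283  -1.228]
```

View pics/cmp3.png

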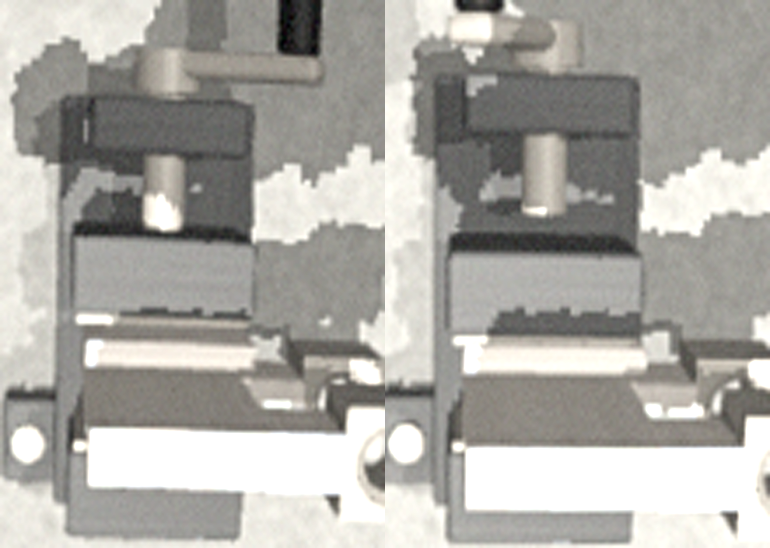

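Comparing w2 and w17 after allowing for a 2 mm camera bias, the jaw advanced about 7.7 mm and pushed the block about 2.5 mm onto the fixed jaw. It bears on the block with no gap, at crank ≈ 1.62, and that is where it settles every time. Next is the pin: first a look from above the stand.

```bash
python3 -m pendant '[{"gripper":60,"dx":0,"dy":10,"dz":60,"wx":0,"wy":0,"wz":0},{"gripper":60,"dx":20,"dy":40,"dz":110,"wx":0,"wy":0,"wz":0},{"gripper":60,"dx":45,"dy":80,"dz":150,"wx":0,"wy":0,"wz":0},{"gripper":60,"dx":65,"dy":135,"dz":150,"wx":0,"wy":0,"wz":0},{"gripper":60,"dx":85,"dy":190,"dz":150,"wx":0,"wy":0,"wz":0},{"gripper":60,"dx":105,"dy":245,"dz":150,"wx":0,"wy":0,"wz":0},{"gripper":60,"dx":125,"dy":290,"dz":150,"wx":0,"wy":0,"wz":0},{"gripper":60,"dx":125,"dy":290,"dz":150,"wx":0,"wy":0,"wz":0},{"gripper":60,"dx":125,"dy":290,"dz":150,"wx":0,"wy":0,"wz":0},{"gripper":60,"dx":125,"dy":290,"dz":150,"wx":0,"wy":0,"wz":0}]'
python3 - <<'E'
from h import *
s=read_state();print(s['tcp_pos'],s['orientation'],s['joint_pos']); shot('wrist','w22')
E
```

```text
time: 19.18
tcp_pos: [570.4, 294.9, 232.1]
orientation: [-1.13, 1.258, 1.13]
force: [1.2, -1.1, -0.3]
gripper_width: 59.6
[570.401 294.921 232.104] [-1.13   1.258  1.13 ] [ 0.477  0.533  0.515  1.553 -0.     0.584]
```

View pics/w22.png

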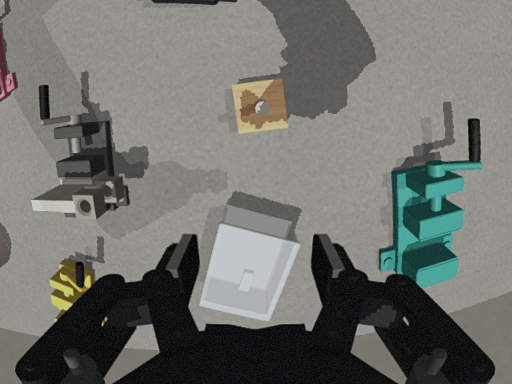

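```bash
python3 - <<'E'
from h import *
a=np.load('pics/w22.npz');p=a['p'];c=cv2.resize(p[70:145,220:300],None,fx=7,fy=7,interpolation=cv2.INTER_CUBIC)
c=np.clip(c.astype(float)*1.2,0,255).astype(np.uint8);cv2.imwrite('pics/w22c.png',c[:,:,::-1])
for u,v in((258,104),(260,107),(262,107),(263,106),(265,108)):print(u,v,wpt(a,u,v))
E
```

```text
258 104 [498.227 305.591 158.093]
260 107 [500.852 306.95  158.328]
262 107 [500.997 308.551 159.157]
263 106 [500.278 309.463 158.398]
265 108 [502.058 310.889 159.227]
```

View pics/w22c.png

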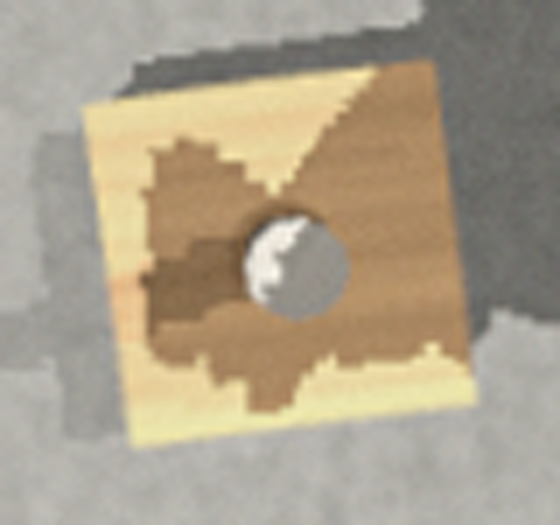

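```bash
python3 - <<'E'
from h import *
a=np.load('pics/w22.npz')
f=lambda x,y,z:watz(a,219.57+x/7,69.57+y/7,z)
print(f(298,267,160),f(283,254,45),read_state()['tcp_pos'])
print([f(*q,45)[:2] for q in((85,105),(435,62),(478,402),(133,447))])
E
```

```text
[501.568 308.586 160.   ] [502.289 308.9    45.   ] [570.494 294.857 232.344]
[array([472.968, 278.304]), array([471.727, 337.975]), array([530.991, 339.728]), array([532.72, 279.74])]
```

```bash
python3 -m pendant '[{"gripper":50,"dx":-35,"dy":6,"dz":0,"wx":0,"wy":0,"wz":0},{"gripper":50,"dx":-69,"dy":12.3,"dz":-20,"wx":0,"wy":0,"wz":0},{"gripper":50,"dx":-69,"dy":12.3,"dz":-50,"wx":0,"wy":0,"wz":0},{"gripper":50,"dx":-69,"dy":12.3,"dz":-90,"wx":0,"wy":0,"wz":0},{"gripper":50,"dx":-69,"dy":12.3,"dz":-130,"wx":0,"wy":0,"wz":0},{"gripper":50,"dx":-69,"dy":12.3,"dz":-148,"wx":0,"wy":0,"wz":0},{"gripper":50,"dx":-69,"dy":12.3,"dz":-148,"wx":0,"wy":0,"wz":0},{"gripper":50,"dx":-69,"dy":12.3,"dz":-148,"wx":0,"wy":0,"wz":0}]'
python3 - <<'E'
from h import *
s=read_state();print(s['tcp_pos'],s['orientation']); p,d,c=shot('wrist','w23')
cv2.imwrite('pics/w23c.png',cv2.resize(p[150:384,100:412],None,fx=2.5,fy=2.5)[:,:,::-1])
E
```

```text
time: 20.23
tcp_pos: [502.4, 308.4, 85.1]
orientation: [-1.13, 1.255, 1.129]
force: [0.5, 0.6, 0.7]
gripper_width: 50.2
[502.427 308.393  85.145] [-1.13   1.255  1.129]
```

View pics/w23c.png

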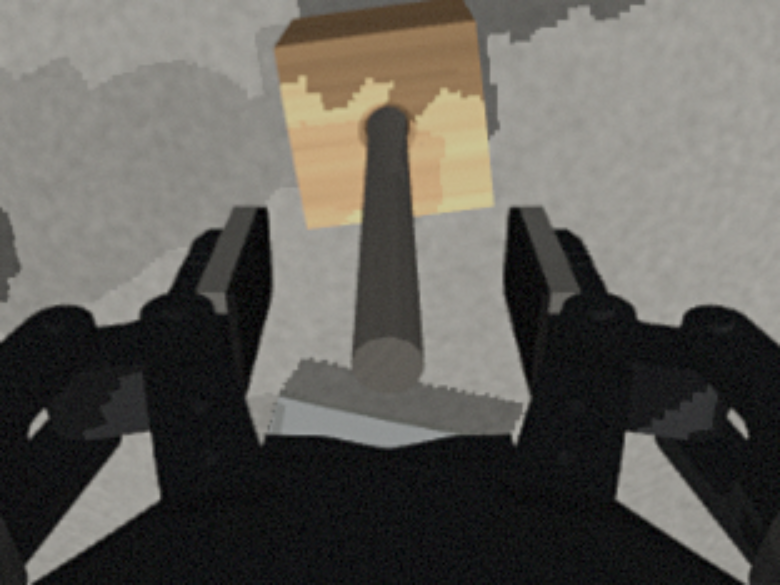

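The pin is centred between the pads (crop u 388, pad midpoint 386), so I'm closing.

```bash
python3 -m pendant '[{"gripper":0,"dx":0,"dy":0,"dz":0,"wx":0,"wy":0,"wz":0},{"gripper":0,"dx":0,"dy":0,"dz":0,"wx":0,"wy":0,"wz":0},{"gripper":0,"dx":0,"dy":0,"dz":0,"wx":0,"wy":0,"wz":0},{"gripper":0,"dx":0,"dy":0,"dz":0,"wx":0,"wy":0,"wz":0},{"gripper":0,"dx":0,"dy":0,"dz":0,"wx":0,"wy":0,"wz":0}]'
python3 - <<'E'
from h import *
s=read_state();print(s['tcp_pos'],s['force'],s['gripper_width']); p,d,c=shot('wrist','w24')
cv2.imwrite('pics/w24c.png',cv2.resize(p[150:384,100:412],None,fx=2.5,fy=2.5)[:,:,::-1])
E
```

```text
time: 20.9
tcp_pos: [502.0, 308.7, 84.4]
orientation: [-1.131, 1.256, 1.13]
force: [-0.7, -1.5, 5.7]
gripper_width: 10.7
[502.046 308.663  84.354] [-0.732 -1.546  5.725] 10.68057524806138
```

View pics/w24c.png

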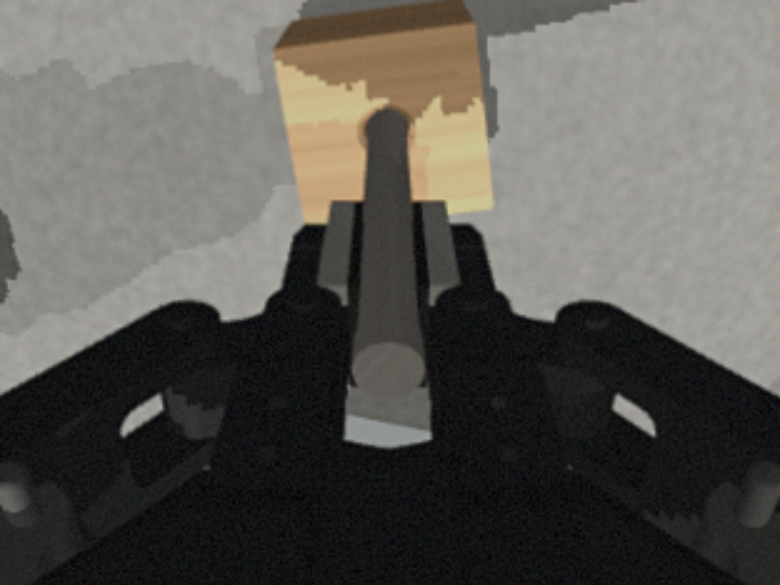

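```bash
python3 -m pendant '[{"gripper":0,"dx":0,"dy":0,"dz":15,"wx":0,"wy":0,"wz":0},{"gripper":0,"dx":0,"dy":0,"dz":35,"wx":0,"wy":0,"wz":0},{"gripper":0,"dx":0,"dy":0,"dz":60,"wx":0,"wy":0,"wz":0},{"gripper":0,"dx":0,"dy":0,"dz":90,"wx":0,"wy":0,"wz":0},{"gripper":0,"dx":0,"dy":0,"dz":120,"wx":0,"wy":0,"wz":0},{"gripper":0,"dx":0,"dy":0,"dz":145,"wx":0,"wy":0,"wz":0},{"gripper":0,"dx":0,"dy":0,"dz":145,"wx":0,"wy":0,"wz":0}]' && python3 -m pendant '[{"gripper":0,"dx":10,"dy":-30,"dz":0,"wx":0,"wy":0,"wz":0},{"gripper":0,"dx":25,"dy":-75,"dz":0,"wx":0,"wy":0,"wz":0},{"gripper":0,"dx":42,"dy":-120,"dz":0,"wx":0,"wy":0,"wz":0},{"gripper":0,"dx":58,"dy":-165,"dz":0,"wx":0,"wy":0,"wz":0},{"gripper":0,"dx":70,"dy":-192,"dz":0,"wx":0,"wy":0,"wz":0},{"gripper":0,"dx":74,"dy":-205,"dz":0,"wx":0,"wy":0,"wz":0},{"gripper":0,"dx":74,"dy":-205,"dz":0,"wx":0,"wy":0,"wz":0},{"gripper":0,"dx":74,"dy":-205,"dz":0,"wx":0,"wy":0,"wz":0}]'
python3 - <<'E'
from h import *
s=read_state();print(s['tcp_pos'],s['orientation'],s['force'],s['gripper_width']); p,d,c=shot('wrist','w25')
cv2.imwrite('pics/w25c.png',cv2.resize(p[110:310,170:340],None,fx=3,fy=3,interpolation=cv2.INTER_CUBIC)[:,:,::-1])
E
```

```text
time: 21.82
tcp_pos: [502.5, 309.2, 230.9]
orientation: [-1.131, 1.253, 1.13]
force: [0.5, 0.1, -2.2]
gripper_width: 10.5
time: 22.82
tcp_pos: [575.0, 104.6, 228.1]
orientation: [-1.131, 1.257, 1.133]
force: [-0.4, -0.7, -1.3]
gripper_width: 10.2
[574.975 104.593 228.144] [-1.131  1.257  1.133] [-0.428 -0.693 -1.294] 10.164307716222945
```

View pics/w25c.png

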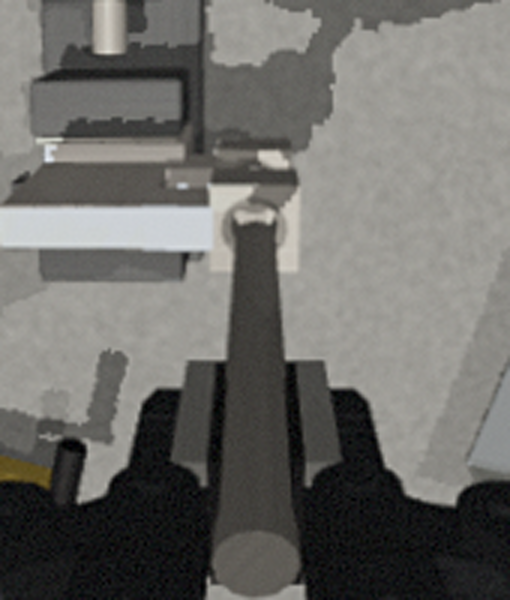

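```bash
cat > pin.py <<'E'
from h import *
from scipy.optimize import least_squares
def fit(n,u0=235,u1=275,v0=195,v1=285,show=True,zmin=158,zmax=290):
    a=np.load(f'pics/{n}.npz');P=[]
    for v in range(v0,v1):
        for u in range(u0,u1): P.append(wpt(a,u,v))
    P=np.array(P);cam=a['xyz']
    x0=[*fit.g,0,0]
    def cyl(q,P):
        d=np.array([q[2],q[3],1]);d/=np.linalg.norm(d);w=P-np.array([q[0],q[1],200.]);w=w-np.outer(w@d,d);return np.linalg.norm(w,axis=1)-6
    m=(P[:,2]>zmin)&(P[:,2]<zmax)&(abs(cyl(x0,P))<5)
    for _ in range(4):
        r=least_squares(cyl,x0,args=(P[m],),loss='soft_l1');x0=r.x;m=(P[:,2]>zmin)&(P[:,2]<zmax)&(abs(cyl(x0,P))<2.5)
    q=r.x
    print(n,'axis at z200',q[:2],'slope/mm',q[2:],'n',m.sum(),'zrange',np.percentile(P[m,2],[1,99]),'rms',np.std(cyl(q,P[m])))
    return q,P[m],a
E
python3 - <<'E'
from pin import *
fit.g=(575,104.6)
q,P,a=fit('w25')
at=lambda z:q[:2]+q[2:]*(z-200)
print('tip zmin',np.sort(P[:,2])[:5],'at154',at(154),'at132',at(132),'tcp',read_state()['tcp_pos'])
# ring: knuckle/bore
f=lambda x,y,z:watz(a,169.67+x/3,109.67+y/3,z)
print('knuckle',[f(*k,132)[:2] for k in((211,184),(299,186),(298,270),(212,270))],np.mean([f(*k,132)[:2] for k in((211,184),(299,186),(298,270),(212,270))],0))
print('ring L/R',f(230,228,132),f(286,228,132))
E
python3 - <<'E'
import cv2,numpy as np
p=np.load('pics/w25.npz')['p'];c=cv2.resize(p[165:205,232:278],None,fx=14,fy=14,interpolation=cv2.INTER_CUBIC);cv2.imwrite('pics/w25d.png',c[:,:,::-1])
E
```

```text
Traceback (most recent call last):
  File "pin.py", line 11, in fit
    m=(P[:,2]>zmin)&(P[:,2]<zmax)&(abs(cyl(x0,P))<5)
                                       ~~~^^^^^^
  File "pin.py", line 10, in cyl
    d=np.array([q[2],q[3],1]);d/=np.linalg.norm(d);w=P-np.array([q[0],q[1],200.]);w=w-np.outer(w@d,d);return np.linalg.norm(w,axis=1)-6
                              ^^^^^^^^^^^^^^^^^^^^
numpy._core._exceptions._UFuncOutputCastingError: Cannot cast ufunc 'divide' output from dtype('float64') to dtype('int64') with casting rule 'same_kind'
```

View pics/w25d.png

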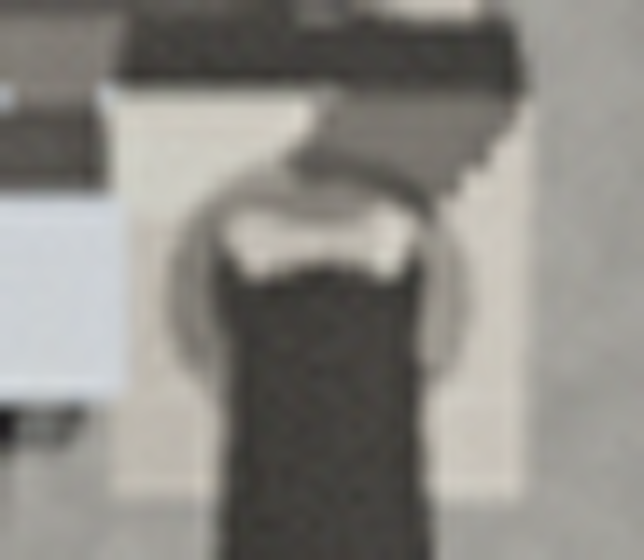

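```bash
sed -i 's/q\[3\],1\]/q[3],1.0]/' pin.py; python3 - <<'E'
from pin import *
fit.g=(575,104.6)
q,P,a=fit('w25')
at=lambda z:q[:2]+q[2:]*(z-200)
print('tip zmin',np.sort(P[:,2])[:5],'at154',at(154),'at132',at(132),'tcp',read_state()['tcp_pos'])
f=lambda x,y,z:watz(a,231.5+x/14,164.5+y/14,z)
print('ring center',f(319,305,132),'L,R,T',f(168,300,132),f(470,300,132),f(315,158,132))
print('knuckle c',np.mean([f(*k,132)[:2] for k in((110,95),(530,95),(525,497),(112,497))],0),[f(*k,132)[:2] for k in((110,95),(530,95),(525,497),(112,497))])
# tip near rim
for z in(150,153,156):print('tip near rim',z,f(322,270,z))
E
```

```text
w25 axis at z200 [574.636 104.9  ] slope/mm [0.003 0.   ] n 1503 zrange [185.272 289.501] rms 0.32657900948596913
tip zmin [174.441 176.922 178.155 180.13  181.002] at154 [574.48  104.897] at132 [574.406 104.895] tcp [575.008 104.76  228.306]
ring center [578.438 104.345 132.   ] L,R,T [577.047  94.312 132.   ] [579.131 114.45  132.   ] [568.289 105.13  132.   ]
knuckle c [578.01  104.405] [array([562.598,  92.088]), array([565.457, 119.72 ]), array([593.439, 116.891]), array([590.545,  88.922])]
tip near rim 150 [570.881 105.324 150.   ]
tip near rim 153 [570.023 105.412 153.   ]
tip near rim 156 [569.165 105.5   156.   ]
```

The tip shows at crop (322,270) and the bore's ring is centred at (319,305). That gives a correction of about +3.2 mm in x and -0.6 mm in y. I'll apply it, lower to just above the mouth and look again.

```bash
python3 -m pendant '[{"gripper":0,"dx":3.2,"dy":-0.6,"dz":0,"wx":0,"wy":0,"wz":0},{"gripper":0,"dx":3.2,"dy":-0.6,"dz":-9,"wx":0,"wy":0,"wz":0},{"gripper":0,"dx":3.2,"dy":-0.6,"dz":-17,"wx":0,"wy":0,"wz":0},{"gripper":0,"dx":3.2,"dy":-0.6,"dz":-17,"wx":0,"wy":0,"wz":0},{"gripper":0,"dx":3.2,"dy":-0.6,"dz":-17,"wx":0,"wy":0,"wz":0}]'
python3 - <<'E'
from pin import *
s=read_state();print(s['tcp_pos'],s['force'],s['gripper_width']); p,d,c=shot('wrist','w26')
fit.g=(578,104.3);q,P,a=fit('w26',v0=185)
print(q[:2]+q[2:]*(137-200))
cv2.imwrite('pics/w26d.png',cv2.resize(p[165:205,232:278],None,fx=14,fy=14,interpolation=cv2.INTER_CUBIC)[:,:,::-1])
E
```

```text
time: 23.5
tcp_pos: [578.7, 102.8, 211.4]
orientation: [-1.131, 1.258, 1.131]
force: [-0.1, -0.7, -1.5]
gripper_width: 10.3
[578.653 102.827 211.399] [-0.141 -0.718 -1.507] 10.34332208493949
w26 axis at z200 [578.52  102.958] slope/mm [0.001 0.001] n 1979 zrange [162.128 283.615] rms 0.4460205920465026
[578.447 102.878]
```

View pics/w26d.png

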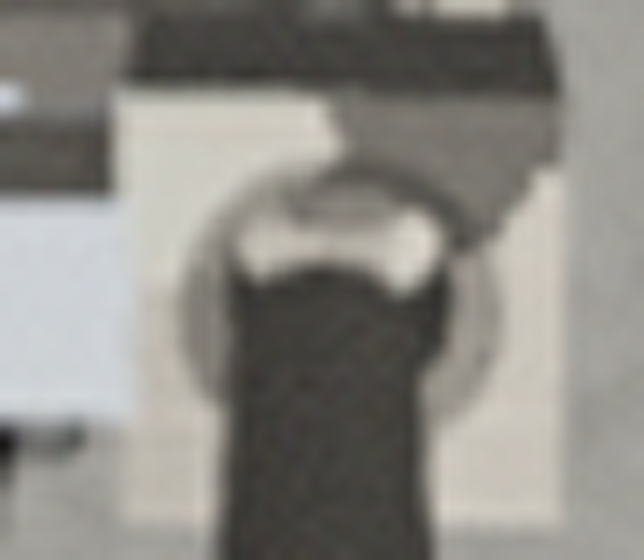

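```bash
python3 - <<'E'
from pin import *
a=np.load('pics/w26.npz');f=lambda x,y,z:watz(a,231.5+x/14,164.5+y/14,z)
print('ring L,R,T',f(180,312,132),f(497,312,132),f(335,158,132))
print('kn',np.mean([f(*k,132)[:2] for k in((115,90),(562,90),(562,522),(120,520))],0))
print('tip near rim',f(328,268,137),f(328,268,136),'L R tip',f(230,300,138),f(428,300,138))
print(read_state()['tcp_pos'],a['xyz'])
E
```

```text
ring L,R,T [576.935  94.179 132.   ] [579.023 114.016 132.   ] [568.007 104.915 132.   ]
kn [577.779 104.202]
tip near rim [573.615 103.882 137.   ] [573.901 103.854 136.   ] L R tip [574.729  97.719 138.   ] [576.001 109.799 138.   ]
[578.843 102.839 211.666] [503.186 110.912 382.785]
```

```bash
python3 -m pendant '[{"gripper":0,"dx":-0.4,"dy":0.7,"dz":0,"wx":0,"wy":0,"wz":0},{"gripper":0,"dx":-0.4,"dy":0.7,"dz":-4,"wx":0,"wy":0,"wz":0},{"gripper":0,"dx":-0.4,"dy":0.7,"dz":-8,"wx":0,"wy":0,"wz":0},{"gripper":0,"dx":-0.4,"dy":0.7,"dz":-12,"wx":0,"wy":0,"wz":0},{"gripper":0,"dx":-0.4,"dy":0.7,"dz":-12,"wx":0,"wy":0,"wz":0}]'
python3 - <<'E'
from pin import *
s=read_state();print(s['tcp_pos'],s['force'],s['moment'],s['gripper_width']); p,d,c=shot('wrist','w27')
cv2.imwrite('pics/w27d.png',cv2.resize(p[165:205,232:278],None,fx=14,fy=14,interpolation=cv2.INTER_CUBIC)[:,:,::-1])
E
```

```text
time: 24.18
tcp_pos: [578.0, 103.5, 198.9]
orientation: [-1.131, 1.258, 1.132]
force: [0.4, 0.5, -0.9]
gripper_width: 10.3
[577.975 103.5   198.88 ] [ 0.355  0.456 -0.913] [ 0.042  0.004 -0.01 ] 10.260052254123949
```

View pics/w27d.png

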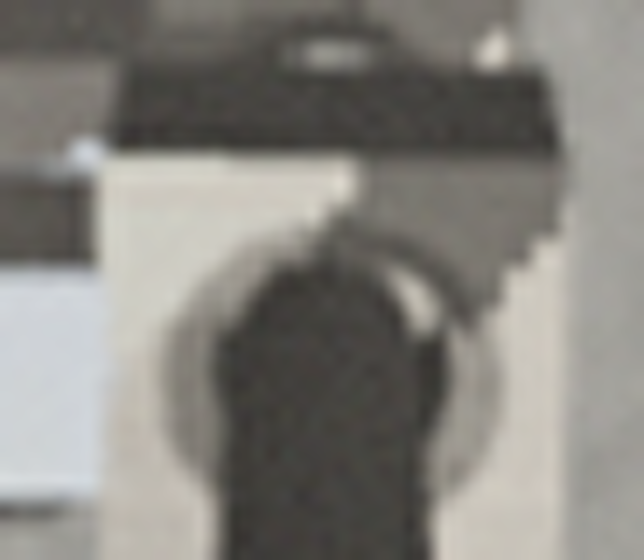

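The tip is about 7 mm inside the upper bore with no side force. Continuing down.

```bash
python3 -m pendant '[{"gripper":0,"dx":0,"dy":0.2,"dz":-6,"wx":0,"wy":0,"wz":0},{"gripper":0,"dx":0,"dy":0.2,"dz":-13,"wx":0,"wy":0,"wz":0},{"gripper":0,"dx":0,"dy":0.2,"dz":-20,"wx":0,"wy":0,"wz":0},{"gripper":0,"dx":0,"dy":0.2,"dz":-27,"wx":0,"wy":0,"wz":0},{"gripper":0,"dx":0,"dy":0.2,"dz":-34,"wx":0,"wy":0,"wz":0},{"gripper":0,"dx":0,"dy":0.2,"dz":-40,"wx":0,"wy":0,"wz":0},{"gripper":0,"dx":0,"dy":0.2,"dz":-40,"wx":0,"wy":0,"wz":0}]'
python3 - <<'E'
from pin import *
s=read_state();print(s['tcp_pos'],s['force'],s['moment'],s['gripper_width']); p,d,c=shot('wrist','w28')
fit.g=(578,104);fit('w28',v0=200,zmin=140,zmax=235)
cv2.imwrite('pics/w28d.png',cv2.resize(p[150:290,180:340],None,fx=4,fy=4,interpolation=cv2.INTER_CUBIC)[:,:,::-1])
E
```

```text
time: 25.1
tcp_pos: [577.9, 103.7, 158.8]
orientation: [-1.13, 1.259, 1.132]
force: [-0.8, -0.3, -1.0]
gripper_width: 10.3
[577.899 103.657 158.785] [-0.843 -0.292 -1.021] [ 0.008  0.016 -0.037] 10.349530882652482
w28 axis at z200 [577.959 103.941] slope/mm [0.001 0.003] n 1747 zrange [142.009 231.419] rms 0.474794457322979
```

View pics/w28d.png

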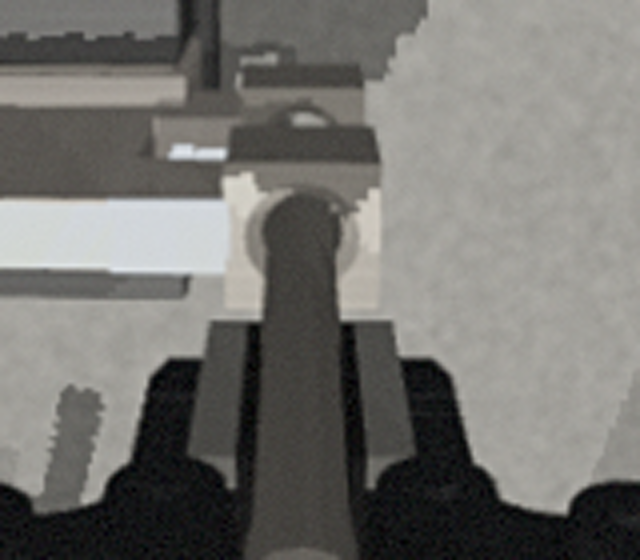

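```bash
python3 -m pendant '[{"gripper":0,"dx":0,"dy":0,"dz":-4,"wx":0,"wy":0,"wz":0},{"gripper":0,"dx":0,"dy":0,"dz":-8,"wx":0,"wy":0,"wz":0},{"gripper":0,"dx":0,"dy":0,"dz":-12,"wx":0,"wy":0,"wz":0},{"gripper":0,"dx":0,"dy":0,"dz":-16,"wx":0,"wy":0,"wz":0},{"gripper":0,"dx":0,"dy":0,"dz":-20,"wx":0,"wy":0,"wz":0},{"gripper":0,"dx":0,"dy":0,"dz":-20,"wx":0,"wy":0,"wz":0}]'
python3 - <<'E'
from pin import *
s=read_state();print(s['tcp_pos'],s['force'],s['moment'],s['gripper_width'])
E
```

```text
time: 25.9
tcp_pos: [578.0, 103.7, 139.0]
orientation: [-1.131, 1.258, 1.131]
force: [-0.4, 0.6, -1.7]
gripper_width: 10.4
[578.01  103.702 138.99 ] [-0.403  0.627 -1.665] [ 0.017 -0.002  0.063] 10.364973315246363
```

No contact forces, and the tip is in the lower knuckle. Going to the final depth.

```bash
python3 -m pendant '[{"gripper":0,"dx":0,"dy":0,"dz":-5,"wx":0,"wy":0,"wz":0},{"gripper":0,"dx":0,"dy":0,"dz":-11,"wx":0,"wy":0,"wz":0},{"gripper":0,"dx":0,"dy":0,"dz":-17,"wx":0,"wy":0,"wz":0},{"gripper":0,"dx":0,"dy":0,"dz":-23,"wx":0,"wy":0,"wz":0},{"gripper":0,"dx":0,"dy":0,"dz":-28,"wx":0,"wy":0,"wz":0},{"gripper":0,"dx":0,"dy":0,"dz":-31,"wx":0,"wy":0,"wz":0},{"gripper":0,"dx":0,"dy":0,"dz":-31,"wx":0,"wy":0,"wz":0},{"gripper":0,"dx":0,"dy":0,"dz":-31,"wx":0,"wy":0,"wz":0}]'
python3 - <<'E'
from pin import *
s=read_state();print(s['tcp_pos'],s['force'],s['moment'],s['gripper_width'],s['qvel']); p,d,c=shot('wrist','w29');b,_,_=shot('scene','sc29');t,_,_=shot('top','top29')
fit.g=(578,104);fit('w29',v0=200,zmin=140,zmax=183)
A=cv2.resize(p[120:300,150:350],None,fx=2,fy=2);B=cv2.resize(b[165:245,215:300],(400,376),interpolation=cv2.INTER_CUBIC)
A=cv2.resize(A,(400,376));cv2.imwrite('pics/f29.png',np.hstack([A,B])[:,:,::-1])
E
```

```text
time: 26.9
tcp_pos: [578.5, 103.8, 108.7]
orientation: [-1.131, 1.257, 1.131]
force: [-0.1, 0.0, -1.2]
gripper_width: 10.7
[578.53  103.797 108.745] [-0.132  0.008 -1.239] [ 0.028 -0.002 -0.005] 10.652630321091188 [ 0.    -0.002 -0.002 -0.001 -0.     0.001]
w29 axis at z200 [578.043 104.193] slope/mm [-0.007  0.005] n 1128 zrange [140.707 181.51 ] rms 0.5320412875947406
```

View pics/f29.png

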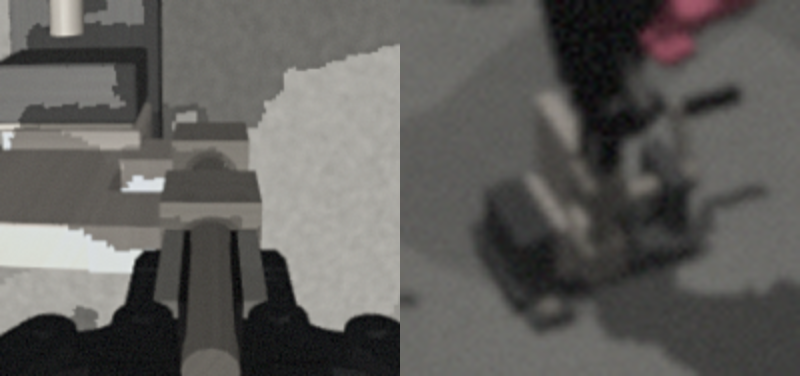

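```bash
python3 - <<'E'
from pin import *
a=np.load('pics/w29.npz')
for v in(290,294,298,302):print(v,wpt(a,255,v))
b=np.load('pics/sc29.npz')
for c in(0.07,1.2,1.4,1.62,1.8,2.0):
    th=.44+c;yv=45*np.cos(th);P=[567.4-116.5+.095*yv,47.6+11+.995*yv,45+45*np.sin(th)];print(c,proj(b,P))
t=np.load('pics/top29.npz');t0=np.load('pics/top0.npz')
I=np.hstack([cv2.resize(x['p'][100:280,150:430],(400,257)) for x in(t0,t)]);cv2.imwrite('pics/t29.png',I[:,:,::-1])
s0=np.load('pics/scene0.npz')
I=np.hstack([cv2.resize(x['p'][165:245,215:310],(400,337),interpolation=cv2.INTER_CUBIC) for x in(s0,b)]);cv2.imwrite('pics/s29.png',np.clip(I*1.5,0,255).astype(np.uint8)[:,:,::-1])
E
```

```text
290 [574.172 104.57  183.299]
294 [576.966 104.28  182.285]
298 [577.702 104.2   184.018]
302 [580.938 103.865 182.596]
0.07 [289.155 201.114]
1.2 [282.995 187.716]
1.4 [281.638 186.456]
1.62 [280.217 185.661]
1.8 [279.158 185.49 ]
2.0 [278.134 185.806]
```

View pics/s29.png

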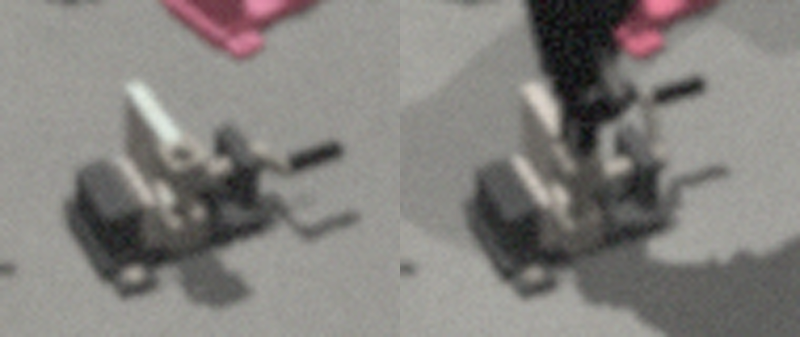

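View pics/t29.png

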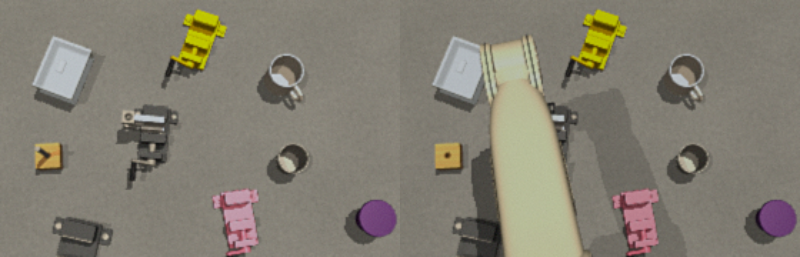

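The pin top reads 184 mm, so the tip is at about 34 mm, roughly 16 mm below the lower knuckle. There is no contact force, and the other objects haven't moved. Handing in.

```bash
python3 -c "
from h import *
s=read_state();print(s['time'],s['tcp_pos'],s['force'],s['gripper_width']);print(env.sign_off())"
```

```text
27.05 [578.524 103.782 108.786] [-0.033 -0.273 -0.597] 10.48064592802447
the job is handed in; nothing more can be done
None
```

I handed the job in at 27 s. The pin is in place, but I could not get the vise crank to stay in the tight range.

**Vise: not confirmed tight.**
- I turned the crank over the top four times, to about 1.87, 2.00, 2.07 and 2.02 rad, pushing with up to about 70 N.
- Every time I let go, it sprang back to about 1.62 rad. That is short of the stated 1.75 to 2.1, and it did not stay where it was left as described.
- The views show the jaw bearing on the block with no gap and the block against the fixed jaw. How hard it clamps with the hand off is unproven.

**Pin: done as far as I could check.**
- It went through both knuckles with no side force.
- Its top measures about 184 mm, which puts its end about 34 mm above the worktop and 16 mm below the lower knuckle. I worked that end out from the top and the lift; no camera showed it directly.
- The gripper still holds it, at rest and upright to within about 0.01 rad, with about 1 N on the wrist.

**Other checks:**
- The mug, tumbler, snack cup and acrylic box look unmoved in the last top view.
- The real fingertips sit about 33 mm behind the reported TCP, not 8 mm ahead as described. My first grasp on the crank closed on nothing because of this, and I used the measured offset after that.
- The two views of the vise from the wrist camera differed by about 2 mm, and the scene and top cameras by 5 to 10 mm. I aligned the pin with the bore from the close-up wrist pictures.

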